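Crank the dish stage to the viewing ring and stow the crank handle

ROBOT

A 6-joint arm with a two-finger parallel gripper is mounted at the origin on a cart in front of the work surface, level with it; the furniture and walls round the work are solid. World frame = base frame: x ahead of the robot, y to its left, z up, the work surface at z = 0. Lengths are in m, angles in rad, forces in N, time in s.
With the tool pointing down it reaches from about 0.275 to 0.775 m from the base axis. Payload 14.6 kg.
Tool frame: the origin (TCP) lies between the finger pads; the fingertips stand 25 mm ahead of it and the grasp point (between the pads) lies 6 mm ahead of it (robot.tcp_to_tips is the distance from the TCP to the fingertips, in m); x points along the fingers, y is the direction in which the jaws open and shut, and the axes are right-handed (so a half turn about x gives the same grasp; the last joint's range is limited). The gripper opens to 85 mm and grips with 20 to 120 N. Pads are 22 mm wide; open, the fingers measure 114 mm over their backs; the gripper's body (76 mm by 85 mm) begins 54 mm behind the grasp point. The pads swing forward as they close: fully open they stand 13 mm farther back than shut.
Start: joints at [0.963, 0.263, -0.048, 1.259, 0, 1.415], TCP at [0.23, 0.472, 0.256] pointing down, gripper open.
Joint ranges: [-2.65, 2.65], [-0.89, 1.7], [-1.18, 1.37], [-2.13, 2.11], [-1.35, 1.29], [-3.14, 3.14]. Speed limits (rad/s): [1.89, 1.89, 2.57, 2.79, 3.14, 3.14].

INTERFACE

Orientations are given as a rotation vector (axis times angle).
In Python, from rig import robot gives the robot as it stands.
- The arm moves only by the tool arm_command, never from a script. Its argument "series" is a list that holds one entry, the list of rows, each a list of 6 numbers: the shift along the world's x, y, z in mm, then the turn, a rotation vector about the world's x, y, z in units of 5 degrees (1.0 is 5 degrees). In form: [[[tx, ty, tz, wx, wy, wz], ...]]. A call has 1 to 5 rows; each row is the pose to reach, as a shift and turn from the pose measured when the call began; what a row does not reach only later rows make up. A row lasts 1/12 s, in which the tool goes at most 41.7 mm and 7.16 degrees, less where a joint would pass 70% of its speed; a pose out of reach is approached as far as the arm can. A call with a gripper value outside its range is refused whole. "grip" is the opening, from 0 (shut) to 1 (fully open), set as the call begins (left out, the last holds). The fingers move at their own pace and stop on an object; "newtons" is the grip in N (left out, the last holds). Time passes only in rows, so rows that repeat a pose let the fingers close. It gives the time, the measured TCP pose, the force and the opening at its end, in the units of the state.
- robot.read_state(): the state, without advancing time (a new reading comes with each control period).
- robot.snapshot(name): name is "side" or "top" or "wrist"; returns a dict with "image" (384x512x3 uint8, red, green, blue), "range_z" (384x512 float32, m along the optical axis (not along the pixel's ray), 0 where there is no reading), "fx", "fy", "cx", "cy" (pixels), "dist_coeffs" ([k1, k2, p1, p2, k3] as OpenCV has them; the pictures are not rectified), "origin" and "orientation" of the camera in the world; the wrist camera has in their place "T_tool_cam" (4x4, takes a point from camera to tool coordinates, whose origin is the TCP and whose axes are the tool frame's). Camera axes: x right, y down, z forward; pixel columns grow to the right and rows downward; lengths in m; the calibration is good to about 2 mm. A picture is of the moment at which its call begins: read the wrist's pose just before it.
- robot.finish_job(): hands the job in, once; it reports no verdict.
Trained networks look in a picture, given as the dict that the camera call returned (one of the last four; its "shot" number tells which), for a name from the list of things; names that differ only in an ending like _2 or _b are one class to them, and where a whole thing is asked for, a point or a joint stands for the part that bears it (a point fixed in the world has none). Each returns a list of dicts, best first, with "conf" (0 to 1); they miss things now and then, are a little off and sometimes report something else, mostly with a low value. They report only what shows in the picture. A call takes as long as a camera call.
- robot.spot_in(picture, target): "location" ([row, column] as shares, 0 to 1, of the picture: columns of its width, rows of its height, amid what is visible of it).
The state is a dict: "t": time; "q": joint angles; "qvel": joint speeds; "joint_torque": joint torques, N m; "eef_pos": TCP position; "eef_rot": TCP orientation; "wrist_force": force on the tool from outside, world axes, zero at the start; "torque": the same for the moment, N m; "width": opening from 0.0 (shut) to 1.0 (fully open).
Only numpy, scipy, OpenCV 4.12 (cv2) and the standard library are available. Lean on these libraries where they do the work, as an engineer would, in place of code of your own. Each camera call takes 0.05 s, during which the arm holds its last target.

TASK

Swing the folded red crank handle of the sample stage up until it stands upright, then use it to turn the crank until the petri dish sits centred beneath the black viewing ring, and finally fold the handle flat again over the crank arm. Move the dish carriage only by its crank, never by touching the carriage or the dish, and leave the slide case, the red-capped cup and the tape roll where they are.

Things in the scene. Friction and masses are not known exactly. Their poses are not given: they have to be found in the camera images.
- stage: Hand-cranked sample stage, fixed to the bench: grey base plate 300 x 370 x 16 mm with a white gearbox (85 x 100 x 62 mm high) at its front and, behind it, two steel rails along the stage's y. Origin: on the bench, under the crank's vertical axis; x points from the crank to the rails (about away from the robot), y along the rails to the left. The base plate spans x -60 to 240, y -185 to 185 mm.
- crank_hub (a point): Top centre of the crank's hub, on the vertical crank axis, 87 mm above the bench. The frame turns with the crank: its x axis points along the crank arm from the hub to the handle hinge. The steel arm is 20 mm wide, 10 mm thick, top 87 mm above the bench.
- handle_hinge (a point): Point on the horizontal hinge of the handle at the end of the crank arm: 75 mm from the crank axis, 103 mm above the bench. The hinge axis is the point's y axis, tangential to the crank circle. Two steel lugs, 30 mm over all, 18 mm along the arm, rise to 112 mm above the bench beside it.
- handle_tip (a point): Free end of the red handle, 105 mm from the hinge. The red grip is round, 19 to 22 mm thick, and begins 21 mm from the hinge. Folded, the handle lies level over the arm, points from the hinge across the hub, and its free end passes the crank axis by 30 mm; its centre line is then 103 mm above the bench and 16 mm over the arm (41 mm over the gearbox). Upright, it stands over the hinge, tip 208 mm above the bench.
- handle (a joint): Handle fold angle, rad: 0 = folded flat over the arm (stop), grows as the free end is swung up, 1.57 = upright, stop at 1.6. A stiff hinge (0.13 N m): the handle stays at any angle where it is left; about 1.5 N at the tip moves it.
- crank (a joint): Crank angle, rad; grows as the crank turns CLOCKWISE seen from above; 0 to 15.7. At 0 the arm points along the stage's +x. Stiff (0.2 N m, about 3 N at the handle): it stays where it is left, with no coasting.
- carriage (a joint): Travel of the dish carriage along the rails, m, 0 to 0.2, geared to the crank: 12.7 mm per rad (80 mm per turn). Turning the crank clockwise moves the carriage along the stage's -y (to the right). It starts left of the ring, 65 to 150 mm short of it.
- dish_center (a point): Centre of the closed pink petri dish (59 mm across, 15 mm high, top 61 mm above the bench), which is clipped to the aluminium carriage plate (92 x 86 mm); it moves along the stage's y, 140 mm behind the crank axis.
- ring_center (a point): Centre of the fixed black viewing ring: opening about 70 mm, outside 92 mm, level, 73 to 80 mm above the bench, over the dish's path; held from behind by a short post. White line on its clamp and red line at the carriage's rear edge meet when the dish is centred.
- slide_case: Bystander: blue slide box 68 x 98 x 30 mm, loose; origin at the centre of its underside.
- red_cup: Bystander: specimen cup with red cap, 59 mm across, 72 mm high, loose; origin at the centre of its underside.
- tape: Bystander: roll of beige tape 98 mm across, 25 mm high, lying flat, loose; origin at the centre of its underside.

How it is judged:
By the outcome, as a careful person would: the job done as asked, in the order asked, and still so for the second after the job is handed in, with the robot touching nothing.
It also fails if it takes over 72 s, if anything falls off the work surface, if the arm or the gripper's body presses on something with over 40 N, if the wrist force passes 120 N, or if a joint passes its speed limit or range.

## Working session

There is one attempt and no reset: what is moved stays moved. The work goes in short steps, Python scripts to look and compute and a tool call to move; the robot and the scene stay as the last step left them, time stands still between calls to the robot, and variables do not carry over. Pictures are saved under pics/ and viewed, and the job is handed in when it is done.

Besides the shell and the picture viewer there is one more tool, called after "Emit:" as name(argument=value, ...), one argument or row to a line, values as JSON. arm_command: Moves the arm, as the interface text tells. Its arguments: {"type":"object","properties":{"series":{"type":"array"},"grip":{"type":"number"},"newtons":{"type":"number"}},"required":["series"]}

```bash
mkdir -p pics; ls
cat > h.py <<'E'
from rig import robot
import numpy as np, cv2
from scipy.spatial.transform import Rotation as R
def shot(n,save=None):
    s=robot.read_state(); p=robot.snapshot(n)
    if n=="wrist":
        T=np.eye(4);T[:3,:3]=R.from_rotvec(s["eef_rot"]).as_matrix();T[:3,3]=s["eef_pos"]
        p["T"]=T@np.array(p["T_tool_cam"])
    else:
        T=np.eye(4);o=np.array(p["orientation"])
        T[:3,:3]=o if o.shape==(3,3) else R.from_rotvec(o).as_matrix()
        T[:3,3]=p["origin"];p["T"]=T
    if save: cv2.imwrite("pics/"+save,cv2.cvtColor(p["image"],cv2.COLOR_RGB2BGR))
    return p
def K(p): return np.array([[p["fx"],0,p["cx"]],[0,p["fy"],p["cy"]],[0,0,1.]])
def ray(p,r,c):
    u=cv2.undistortPoints(np.array([[[c,r]]],float),K(p),np.array(p["dist_coeffs"],float))[0,0]
    return p["T"][:3,3],p["T"][:3,:3]@np.array([u[0],u[1],1.])
def at_z(p,r,c,z):
    o,d=ray(p,r,c);return o+d*(z-o[2])/d[2]
def depth_pt(p,r,c):
    o,d=ray(p,r,c);z=p["range_z"][int(round(r)),int(round(c))];return o+d*z if z>0 else None
def proj(p,X):
    Ti=np.linalg.inv(p["T"]);rv=cv2.Rodrigues(Ti[:3,:3])[0]
    q=cv2.projectPoints(np.array(X,float).reshape(-1,1,3),rv,Ti[:3,3],K(p),np.array(p["dist_coeffs"],float))[0]
    return q[:,0,::-1]
def cloud(p):
    H,W=p["range_z"].shape
    c,r=np.meshgrid(np.arange(W),np.arange(H))
    u=cv2.undistortPoints(np.stack([c.ravel(),r.ravel()],1).astype(float).reshape(-1,1,2),K(p),np.array(p["dist_coeffs"],float))[:,0]
    z=p["range_z"].ravel()
    P=np.c_[u*z[:,None],z]@p["T"][:3,:3].T+p["T"][:3,3]
    P[z==0]=np.nan
    return P.reshape(H,W,3)
E
cat > a.py <<'E'
from h import *
print(robot.read_state())
for n in ["top","side"]:
    p=shot(n,n+"0.png")
    print(n,p["fx"],p["cx"],p["cy"],p["dist_coeffs"],p["T"].round(3).tolist())
    H,W=p["range_z"].shape
    for t in ["crank_hub","handle_hinge","handle_tip","dish_center","ring_center","stage","slide_case","red_cup","tape"]:
        for d in robot.spot_in(p,t)[:2]:
            r,c=d["location"][0]*H,d["location"][1]*W
            q=depth_pt(p,min(r,H-1),min(c,W-1))
            print(t,round(d["conf"],2),round(r),round(c),None if q is None else q.round(3))
E
python3 a.py
```

```text
pics
{'t': 0.0, 'q': array([ 9.62690933e-01,  2.63547682e-01, -4.89626170e-02,  1.25940427e+00,
       -1.24843029e-05,  1.41548531e+00]), 'qvel': array([-0.00031573, -0.00037247,  0.00043344, -0.00095525,  0.00080731,
       -0.0007056 ]), 'joint_torque': array([-1.28733722e-03, -6.37621164e+01,  3.84570265e+01,  1.38139885e-02,
       -1.56759171e-05,  1.48373499e-05]), 'eef_pos': array([0.22953927, 0.47187216, 0.25580283]), 'eef_rot': array([ 0.35426838,  1.54188198, -0.35591741]), 'wrist_force': array([ 0.16574157, -0.49769331, -0.18100654]), 'torque': array([ 0.02121597, -0.00902632,  0.02616327]), 'width': 0.9997617208332198}
top 453.1057986556025 256.44993249917826 192.0399065529019 [-0.08445958  0.          0.          0.          0.        ] [[-0.121, -0.961, 0.247, 0.339], [-0.993, 0.118, -0.025, 0.169], [-0.005, -0.248, -0.969, 0.934], [0.0, 0.0, 0.0, 1.0]]
handle_hinge 0.39 191 285 [0.543 0.095 0.117]
handle_tip 0.82 189 286 [0.548 0.092 0.115]
dish_center 0.82 159 228 [0.643 0.196 0.046]
ring_center 0.67 115 287 [0.71  0.065 0.081]
stage 0.61 173 272 [0.605 0.108 0.038]
slide_case 0.82 216 163 [0.543 0.341 0.032]
tape 0.75 259 198 [0.448 0.278 0.017]
side 387.2819432565873 261.0762316123446 190.1037801775587 [0.03749872 0.         0.         0.         0.        ] [[0.877, -0.261, 0.404, 0.173], [-0.48, -0.445, 0.756, -0.577], [-0.018, -0.857, -0.515, 0.59], [0.0, 0.0, 0.0, 1.0]]
crank_hub 0.7 203 276 [0.558 0.069 0.104]
handle_hinge 0.86 201 267 [0.541 0.085 0.107]
handle_tip 0.74 203 269 [0.546 0.082 0.101]
dish_center 0.68 187 287 [0.657 0.183 0.058]
ring_center 0.96 202 333 [0.697 0.036 0.078]
stage 0.82 229 293 [0.602 0.066 0.014]
stage 0.24 202 268 [0.542 0.082 0.104]
slide_case 0.79 185 224 [0.535 0.325 0.028]
red_cup 0.86 261 237 [ 0.41  -0.023  0.062]
red_cup 0.59 201 332 [0.752 0.105 0.027]
tape 0.76 220 193 [0.398 0.216 0.023]
```

Run:
```python
import cv2
a=cv2.imread("pics/top0.png")[60:300,130:430];b=cv2.imread("pics/side0.png")[120:300,160:400]
cv2.imwrite("pics/top0z.png",cv2.resize(a,(750,600),interpolation=cv2.INTER_CUBIC))
cv2.imwrite("pics/side0z.png",cv2.resize(b,(800,600),interpolation=cv2.INTER_CUBIC))
```

```text
(no output)
```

View pics/top0z.png

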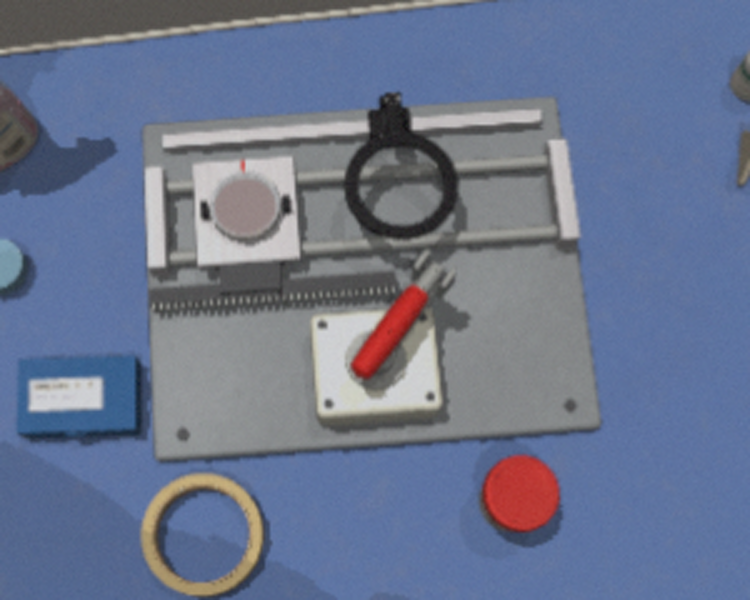

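View pics/side0z.png

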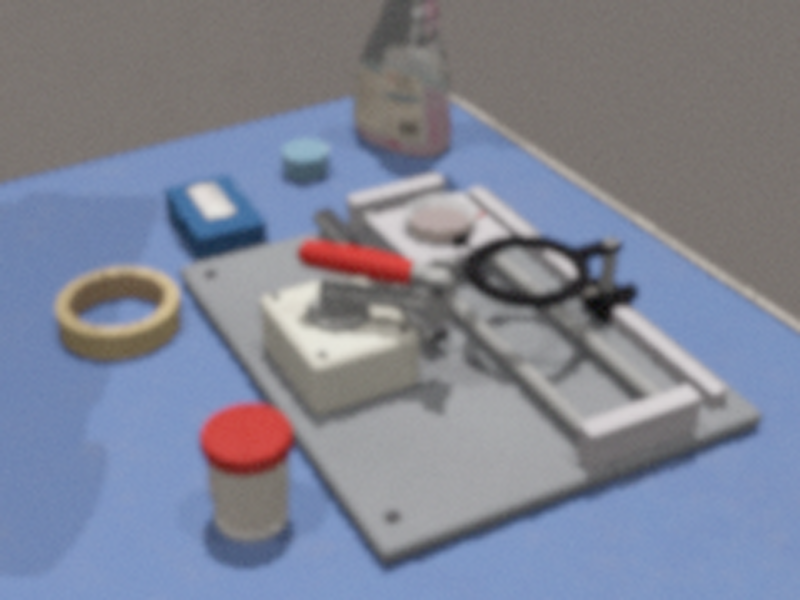

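View pics/top0.png

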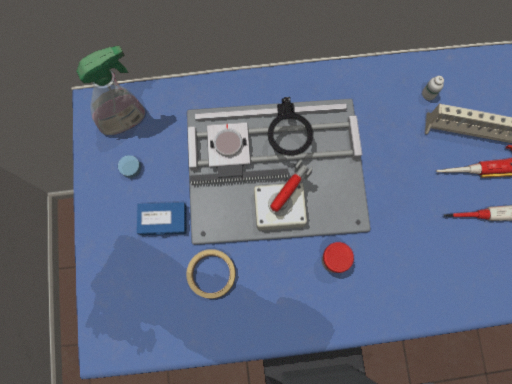

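```bash
cat > b.py <<'E'
from h import *
p=shot("top"); f=lambda x,y,z:at_z(p,y/2.5+60-.3,x/2.5+130-.3,z)
c=[f(145,127,.016),f(555,98,.016),f(600,425,.016),f(157,460,.016)]
for q in c: print(q.round(4))
print([round(np.linalg.norm(c[i]-c[(i+1)%4]),3) for i in range(4)])
w=np.array([[240,185],[240,-185],[-60,-185],[-60,185]])/1000
C=np.array(c)[:,:2]
wm=w.mean(0);cm=C.mean(0);Hm=(w-wm).T@(C-cm);a=np.arctan2(Hm[0,1]-Hm[1,0],Hm[0,0]+Hm[1,1])
Rm=np.array([[np.cos(a),-np.sin(a)],[np.sin(a),np.cos(a)]]);t=cm-Rm@wm
print("stage",np.degrees(a),t,"res",((w@Rm.T+t)-C).round(4).tolist())
S=lambda q:Rm.T@(q[:2]-t)
for n in ["top","side"]:
    p=shot(n);P=cloud(p);im=cv2.cvtColor(p["image"],cv2.COLOR_RGB2HSV).astype(int)
    red=((im[...,0]<8)|(im[...,0]>172))&(im[...,1]>150)&(im[...,2]>80)
    m=red&(np.linalg.norm(P[...,:2]-t,axis=2)<.11)&(P[...,2]>.08)&(P[...,2]<.13)
    Q=P[m];print(n,len(Q))
    mu=np.median(Q,0);v=np.linalg.svd(Q-Q.mean(0))[2][0];
    if v[0]<0:v=-v
    s=(Q-mu)@v
    for pr in (1,99):
        q=mu+v*np.percentile(s,pr);print("end",q.round(4),"stage",S(q).round(4))
    print("axis deg stage",np.degrees(np.arctan2(v[1],v[0])-a),v.round(3),"z med",mu[2])
    dk=(p["image"].max(2)<60)&(P[...,2]>.06)&(P[...,2]<.095)
    Q=P[dk]; st=(Q[:,:2]-t)@Rm
    k=(abs(st[:,0]-.14)<.05)&(abs(st[:,1])<.19);st=st[k];
    if len(st): print("ring bbox stage",st.min(0),st.max(0),len(st))
    pk=(abs((((P[...,:2]-t)@Rm)[...,0])-.14)<.04)&(P[...,2]>.054)&(P[...,2]<.07)&(abs(((P[...,:2]-t)@Rm)[...,1])<.19)
    st=((P[pk][:,:2])-t)@Rm
    print("dish",len(st),np.percentile(st,2,axis=0),np.percentile(st,98,axis=0))
E
python3 b.py
```

```text
[0.7764 0.2731 0.016 ]
[ 0.7599 -0.091   0.016 ]
[ 0.4657 -0.0767  0.016 ]
[0.4815 0.2876 0.016 ]
[np.float64(0.365), np.float64(0.295), np.float64(0.365), np.float64(0.295)]
stage -2.6396215999564823 [0.53097636 0.10240982] res [[0.0028, 0.003], [0.0023, -0.0024], [-0.0032, -0.003], [-0.0019, 0.0024]]
top 397
end [0.5125 0.1201 0.1188] stage [-0.0193  0.0169]
end [0.5701 0.067  0.1135] stage [ 0.0407 -0.0336]
axis deg stage -40.06717707538114 [ 0.733 -0.677 -0.067] z med 0.11618471964651955
ring bbox stage [ 0.09662758 -0.07592747] [0.18983567 0.01369364] 613
dish 665 [0.11260724 0.06452292] [0.16684094 0.12851743]
side 213
end [0.516  0.1141 0.116 ] stage [-0.0155  0.011 ]
end [0.5682 0.0649 0.1093] stage [ 0.0389 -0.0358]
axis deg stage -40.68334345169626 [ 0.724 -0.683 -0.092] z med 0.11255855409739451
ring bbox stage [ 0.09774527 -0.07757996] [0.18999279 0.00773961] 193
dish 215 [0.11723418 0.06375054] [0.17090523 0.11989916]
```

Run:
```python
from h import *
s=robot.read_state();M=R.from_rotvec(s["eef_rot"]).as_matrix();print(M.round(3))
y=M[:,1];print("yaw y",np.degrees(np.arctan2(y[1],y[0])))
p=robot.snapshot("wrist");print(np.array(p["T_tool_cam"]).round(3).tolist())
```

```text
[[-0.     0.437  0.899]
 [-0.     0.899 -0.437]
 [-1.    -0.     0.   ]]
yaw y 64.06151233187265
[[0.001, -0.267, 0.964, -0.118], [1.0, -0.0, -0.001, -0.0], [0.0, 0.964, 0.267, -0.068], [0.0, 0.0, 0.0, 1.0]]
```

Emit:
arm_command(
  series=[
    [[24,-30,6,0,0,-0.7],[48,-60,12,0,0,-1.4],[72,-90,18,0,0,-2.1],[96,-120,24,0,0,-2.8],[120,-150,30,0,0,-3.4]],
  ],
)

```text
t: 1.62
eef_pos: [0.3504, 0.3206, 0.2867]
eef_rot: [0.588, 1.489, -0.588]
wrist_force: [1.5, 0.6, -0.6]
width: 0.998
```

Emit:
arm_command(
  series=[
    [[24,-30,0,0,0,0],[48,-60,0,0,0,0],[72,-90,0,0,0,0],[96,-120,0,0,0,0],[120,-150,0,0,0,0]],
  ],
)

```text
t: 2.03
eef_pos: [0.4712, 0.1688, 0.2869]
eef_rot: [0.589, 1.489, -0.588]
wrist_force: [0.6, 1.3, 1.1]
width: 1.002
```

Emit:
arm_command(
  series=[
    [[15,-20,0,0,0,0],[30,-40,0,0,0,0],[30,-40,0,0,0,0]],
  ],
)

```text
t: 2.28
eef_pos: [0.5035, 0.1257, 0.2864]
eef_rot: [0.591, 1.488, -0.591]
wrist_force: [-0.3, 0.4, -1.0]
width: 1.001
```

```bash
cat > c.py <<'E'
from h import *
import sys
s=robot.read_state();print(s["t"],s["eef_pos"].round(4),s["q"].round(2))
M=R.from_rotvec(s["eef_rot"]).as_matrix();print(M.round(3).tolist())
p=shot("wrist",sys.argv[1]);H,W=p["range_z"].shape
for t in ["crank_hub","handle_hinge","handle_tip"]:
    for d in robot.spot_in(p,t)[:2]:
        r,c=d["location"][0]*H,d["location"][1]*W
        q=depth_pt(p,min(r,H-1),min(c,W-1))
        print(t,round(d["conf"],2),round(r),round(c),None if q is None else q.round(3))
P=cloud(p);im=cv2.cvtColor(p["image"],cv2.COLOR_RGB2HSV).astype(int)
red=((im[...,0]<8)|(im[...,0]>172))&(im[...,1]>150)&(im[...,2]>80)&(P[...,2]>.08)&(P[...,2]<.25)
n,l,st,_=cv2.connectedComponentsWithStats(red.astype(np.uint8));k=1+st[1:,4].argmax()
Q=P[l==k];mu=Q.mean(0);v=np.linalg.svd(Q-mu,full_matrices=False)[2][0];v*=np.sign(v[0]);sx=(Q-mu)@v
print("red",len(Q),"dir",v.round(3),"deg",np.degrees(np.arctan2(v[1],v[0])),"ends",(mu+v*np.percentile(sx,.5)).round(4),(mu+v*np.percentile(sx,99.5)).round(4),"zmax",np.percentile(Q[:,2],98).round(4))
E
python3 c.py w1.png
```

```text
2.2833 [0.5035 0.1257 0.2864] [ 0.09  0.24  0.01  1.33 -0.    0.84]
[[0.001, 0.686, 0.728], [-0.0, 0.728, -0.686], [-1.0, 0.0, 0.001]]
crank_hub 0.75 230 262 [0.552 0.088 0.116]
handle_hinge 0.84 220 260 [0.542 0.095 0.118]
handle_hinge 0.34 230 259 [0.55  0.087 0.117]
handle_tip 0.95 221 261 [0.542 0.095 0.12 ]
red 1327 dir [ 0.732 -0.679 -0.054] deg -42.82324062846386 ends [0.5125 0.1224 0.1179] [0.5719 0.0675 0.1135] zmax 0.12
```

View pics/w1.png

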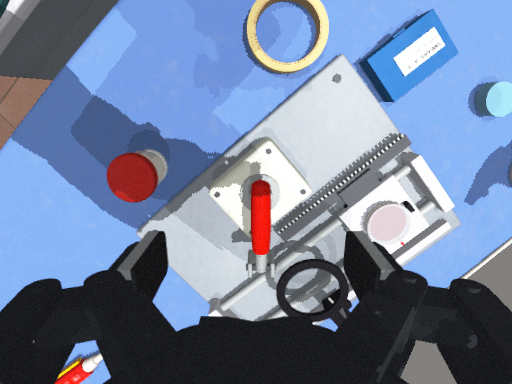

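Emit:
arm_command(
  series=[
    [[9,-6,-40,0,0,0],[18,-12,-80,0,0,0],[18,-12,-115,0,0,0],[18,-12,-150,0,0,0],[18,-12,-168,0,0,0]],
  ],
  grip=0.6,
  newtons=25,
)

```text
t: 2.9
eef_pos: [0.5167, 0.1181, 0.1156]
eef_rot: [0.587, 1.493, -0.588]
wrist_force: [-0.8, 0.4, -0.3]
width: 0.6
```

Emit:
arm_command(
  series=[
    [[0,0,0,0,0,0],[0,0,0,0,0,0]],
  ],
)

```text
t: 3.07
eef_pos: [0.5155, 0.1189, 0.1153]
eef_rot: [0.585, 1.495, -0.588]
wrist_force: [1.3, 0.5, 0.2]
width: 0.602
```

```bash
python3 c.py w2.png
```

```text
3.0667 [0.5155 0.1189 0.1153] [ 0.07  0.36 -0.31  0.91  0.    0.82]
[[-0.005, 0.681, 0.732], [0.0, 0.732, -0.681], [-1.0, -0.003, -0.004]]
crank_hub 0.76 277 259 [0.519 0.117 0.12 ]
handle_hinge 0.95 280 256 [0.52  0.114 0.118]
handle_hinge 0.48 192 364 [0.568 0.18  0.017]
handle_tip 0.82 285 258 [0.522 0.114 0.12 ]
red 3037 dir [ 0.718 -0.696 -0.031] deg -44.10952919794383 ends [0.5077 0.128  0.1176] [0.5383 0.0984 0.1163] zmax 0.1203
```

View pics/w2.png

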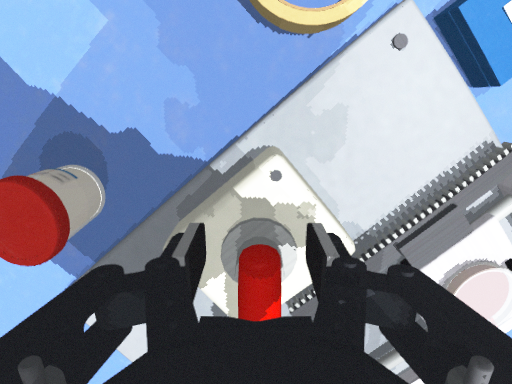

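Emit:
arm_command(
  series=[
    [[4,-4,0,0,0,0],[7,-6,1,0,0,0],[7,-6,1,0,0,0]],
  ],
  grip=0.6,
)

```text
t: 3.52
eef_pos: [0.5257, 0.1119, 0.119]
eef_rot: [0.588, 1.489, -0.586]
wrist_force: [0.3, -0.5, -0.2]
width: 0.599
```

Emit:
arm_command(
  series=[
    [[0,0,0,0,0,0],[0,0,0,0,0,0],[0,0,0,0,0,0],[0,0,0,0,0,0],[0,0,0,0,0,0]],
  ],
  grip=0,
  newtons=25,
)

```text
t: 3.93
eef_pos: [0.5258, 0.1119, 0.1191]
eef_rot: [0.588, 1.488, -0.586]
wrist_force: [0.8, -1.3, -0.0]
width: 0.221
```

```bash
python3 - <<'E'
from h import *
p=shot("wrist","w3.png")
shot("side","s3.png");s=robot.read_state();print(s)
E
python3 -c "
import cv2
b=cv2.imread('pics/s3.png')[120:300,160:400]
cv2.imwrite('pics/s3z.png',cv2.resize(b,(800,600),interpolation=cv2.INTER_CUBIC))"
```

```text
{'t': 4.0333, 'q': array([ 5.79888244e-02,  3.62617670e-01, -2.90430657e-01,  9.15991443e-01,
        2.50421956e-04,  8.08621810e-01]), 'qvel': array([ 7.67278600e-04, -3.65358276e-04, -4.74633463e-04,  1.51088700e-03,
        3.48709088e-04,  8.98542528e-05]), 'joint_torque': array([ 5.97584378e-01, -6.78389025e+01,  3.29279673e+01,  4.91235238e-01,
        2.68907519e-01,  1.61894836e-02]), 'eef_pos': array([0.52580467, 0.11192708, 0.11912074]), 'eef_rot': array([ 0.58766089,  1.48840294, -0.58611619]), 'wrist_force': array([ 0.34115058, -0.34373894,  0.62374419]), 'torque': array([-0.1594322 , -0.30834498,  0.00466586]), 'width': 0.22154104759120602}
```

View pics/s3z.png

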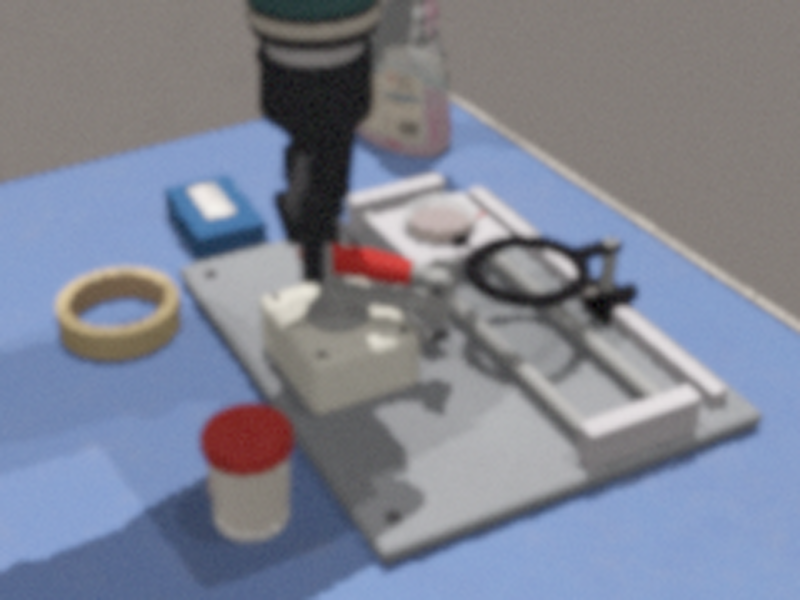

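Emit:
arm_command(
  series=[
    [[1,-1,13,0,0,0],[3,-3,26,0,0,0],[7,-6,39,0,0,0],[12,-11,50,0,0,0],[18,-17,60,0,0,0]],
  ],
)

```text
t: 4.45
eef_pos: [0.544, 0.0948, 0.1793]
eef_rot: [0.587, 1.489, -0.586]
wrist_force: [8.6, -1.0, -13.2]
width: 0.218
```

```bash
cat > v.py <<'E'
from h import *
import sys
n=sys.argv[1]
s=robot.read_state();print(s["t"],s["eef_pos"].round(4),s["wrist_force"].round(1),s["torque"].round(2),s["width"],s["q"].round(2))
a=shot("side")["image"][100:310,150:430];b=shot("top")["image"][60:270,150:430]
o=np.vstack([cv2.resize(x[...,::-1],(400,300),interpolation=cv2.INTER_CUBIC) for x in (a,b)])
o=np.hstack([cv2.resize(x[...,::-1],(400,300),interpolation=cv2.INTER_CUBIC) for x in (a,b)])
cv2.imwrite("pics/"+n,o)
E
python3 v.py v4.png
```

```text
4.45 [0.544  0.0948 0.1793] [  8.6  -1.  -13.2] [-0.07 -1.4  -0.02] 0.21818702663967857 [ 0.02  0.34 -0.14  1.08  0.    0.78]
```

View pics/v4.png

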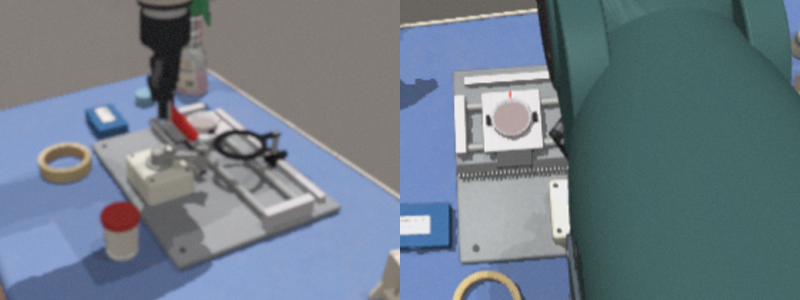

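Emit:
arm_command(
  series=[
    [[7,-7,9,0,0,0],[16,-15,16,0,0,0],[25,-23,21,0,0,0],[34,-32,24,0,0,0],[44,-41,25,0,0,0]],
  ],
)

```text
t: 4.97
eef_pos: [0.588, 0.0537, 0.2043]
eef_rot: [0.589, 1.49, -0.586]
wrist_force: [-9.0, 8.8, -10.4]
width: 0.225
```

```bash
python3 v.py v5.png
python3 - <<'E'
from h import *
p=shot("side");cv2.imwrite("pics/s5.png",cv2.resize(p["image"][120:260,200:387,::-1],(800,600),interpolation=cv2.INTER_CUBIC))
P=cloud(p);im=cv2.cvtColor(p["image"],cv2.COLOR_RGB2HSV).astype(int)
red=((im[...,0]<8)|(im[...,0]>172))&(im[...,1]>150)&(im[...,2]>60)&(P[...,2]>.09)&(P[...,0]>.5)
Q=P[red];print(len(Q));mu=np.median(Q,0)
print(np.percentile(Q,[3,50,97],axis=0).round(3));print(np.linalg.svd(Q-mu,full_matrices=False)[2][0])
E
```

```text
4.9667 [0.588  0.0537 0.2043] [ -9.    8.8 -10.4] [2.3  2.6  0.06] 0.2246906427604257 [-0.05  0.39  0.01  1.18  0.    0.7 ]
111
[[0.581 0.039 0.13 ]
 [0.585 0.043 0.15 ]
 [0.592 0.05  0.172]]
[ 0.01012331  0.03666531 -0.99927633]
```

View pics/s5.png

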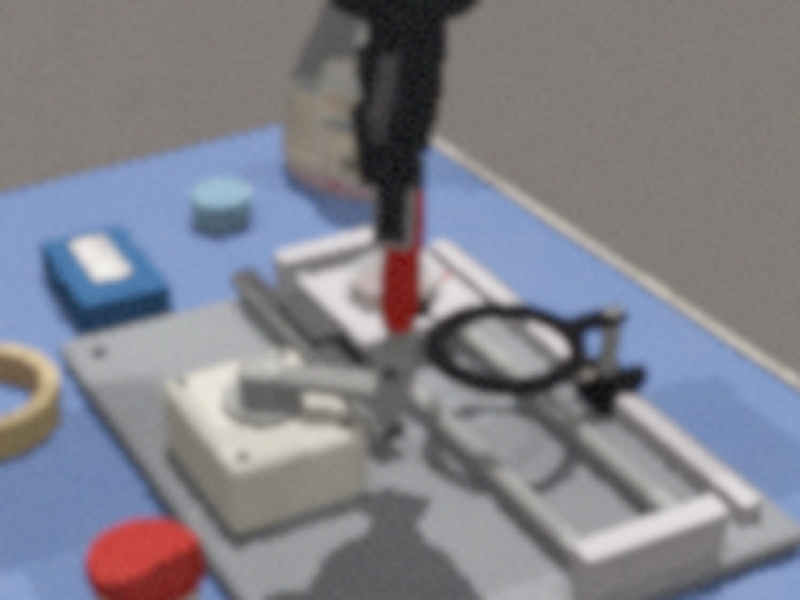

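Emit:
arm_command(
  series=[
    [[0,0,0,0,0,0],[0,0,0,0,0,0],[0,0,-10,0,0,0],[0,0,-19,0,0,0],[0,0,-19,0,0,0]],
  ],
  grip=0.4,
)

```text
t: 5.53
eef_pos: [0.5872, 0.0536, 0.183]
eef_rot: [0.588, 1.492, -0.587]
wrist_force: [-0.0, -0.4, -0.7]
width: 0.398
```

```bash
python3 v.py v6.png
python3 - <<'E'
from h import *
p=shot("wrist","w6.png")
p=shot("side");cv2.imwrite("pics/s6.png",cv2.resize(p["image"][120:260,200:387,::-1],(800,600),interpolation=cv2.INTER_CUBIC))
E
```

```text
5.5333 [0.5872 0.0536 0.183 ] [-0.  -0.4 -0.7] [-0.01  0.    0.  ] 0.3981002815662002 [-0.05  0.4  -0.04  1.13  0.    0.7 ]
```

View pics/w6.png

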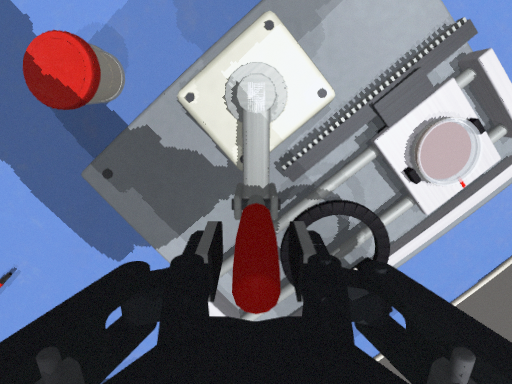

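View pics/s6.png

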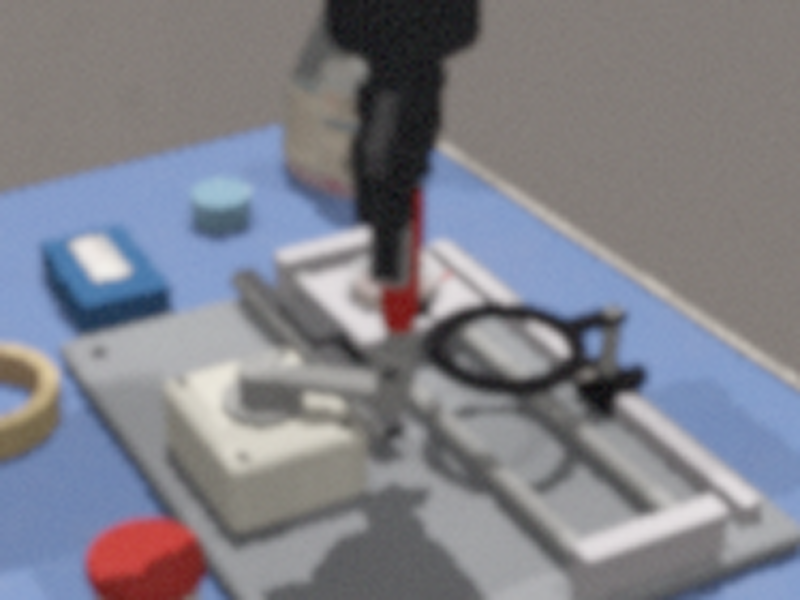

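Run:
```python
from h import *
p=shot("wrist")
print("hub",at_z(p,92,258,.087).round(4),"dish",at_z(p,150,448,.061).round(4),"ring",at_z(p,250,335,.08).round(4))
P=cloud(p)
for r in (210,230,250,270,285,300,308):
    print(r,P[r,256].round(4),P[r,256][:2]@np.array([.731,-.682]))
h=np.array([.533,.1035])@np.array([.731,-.682]);print("hub u",h, "hinge u",h+.075)
```

```text
hub [0.534  0.1058 0.087 ] dish [0.6753 0.1928 0.061 ] ring [0.6692 0.0674 0.08  ]
210 [0.5816 0.0592 0.142 ] 0.3847641299855331
230 [0.5821 0.0587 0.1682] 0.3855006800536946
250 [0.5829 0.0578 0.1865] 0.3866715220399222
270 [0.5834 0.0573 0.2014] 0.38743673492451525
285 [0.5865 0.0544 0.2052] 0.3915815821536177
300 [0.5901 0.0511 0.2076] 0.3965253316136418
308 [0.5938 0.0476 0.2057] 0.4016066934077756
hub u 0.319036 hinge u 0.394036
```

Emit:
arm_command(
  series=[
    [[2,-2,0,0,0,0],[2,-2,0,0,0,0],[2,-2,0,0,0,0],[2,-2,0,0,0,0],[2,-2,0,0,0,0]],
  ],
  grip=0,
  newtons=25,
)

```text
t: 6.2
eef_pos: [0.5905, 0.0514, 0.1859]
eef_rot: [0.589, 1.488, -0.586]
wrist_force: [-0.9, -1.9, 5.3]
width: 0.233
```

```bash
cat > k.py <<'E'
import numpy as np,sys
# handle tool position -> rows; args: x y step n
from rig import robot
C=np.array([.5335,.104]);r=.0755
s=robot.read_state();p=s["eef_pos"][:2];d=p-C
ph=np.degrees(np.arctan2(d[1],d[0]));print("r",np.hypot(*d).round(4),"phi",ph.round(1),"z",s["eef_pos"][2].round(4))
st=float(sys.argv[1]);print([[round(1000*(C[i]+r*f(np.radians(ph-st*k))-p[i])) for i,f in ((0,np.cos),(1,np.sin))] for k in range(1,6)])
E
python3 k.py 15
```

```text
r 0.0776 phi -42.7 z 0.1859
[[-17, -11], [-35, -19], [-54, -23], [-74, -21], [-92, -14]]
```

Emit:
arm_command(
  series=[
    [[-17,-11,0,0,0,0],[-35,-19,0,0,0,0],[-54,-23,0,0,0,0]],
  ],
)

```text
t: 6.45
eef_pos: [0.5376, 0.0274, 0.1861]
eef_rot: [0.59, 1.485, -0.586]
wrist_force: [9.3, -0.1, -1.3]
width: 0.23
```

```bash
python3 k.py 15
python3 - <<'E'
from h import *
p=shot("side");cv2.imwrite("pics/s7.png",cv2.resize(p["image"][120:260,200:387,::-1],(800,600),interpolation=cv2.INTER_CUBIC))
print(robot.read_state()["torque"])
E
```

```text
r 0.0767 phi -87.0 z 0.1861
[[-20, 3], [-38, 9], [-55, 20], [-67, 35], [-76, 53]]
[-1.31848403  0.32092626 -0.23022845]
```

View pics/s7.png

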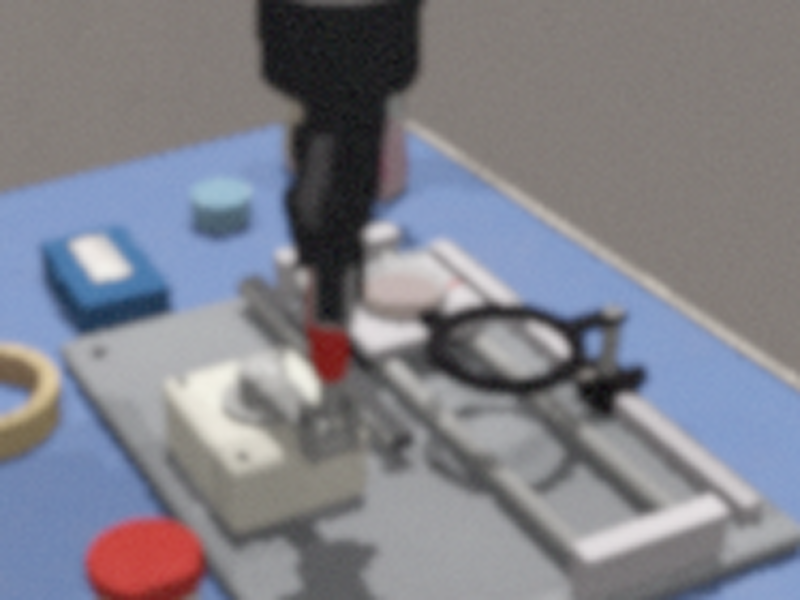

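Emit:
arm_command(
  series=[
    [[-20,3,0,0,0,0],[-38,9,0,0,0,0],[-55,20,0,0,0,0],[-67,35,0,0,0,0],[-76,53,0,0,0,0]],
  ],
)

```text
t: 6.92
eef_pos: [0.4596, 0.0806, 0.1868]
eef_rot: [0.591, 1.483, -0.587]
wrist_force: [17.7, -0.1, -8.8]
width: 0.232
```

```bash
python3 k.py 15
```

```text
r 0.0775 phi -162.5 z 0.1868
[[-2, 20], [0, 40], [7, 58], [18, 74], [33, 87]]
```

```bash
sed -i 's/\.5335,.104/.5355,.104/;s/r=.0755/r=.075/' k.py; python3 k.py 15
```

```text
r 0.0794 phi -162.9 z 0.1868
[[1, 21], [3, 40], [10, 58], [21, 74], [36, 87]]
```

Emit:
arm_command(
  series=[
    [[1,21,0,0,0,0],[3,40,0,0,0,0],[10,58,0,0,0,0],[21,74,0,0,0,0],[36,87,0,0,0,0]],
  ],
)

```text
t: 7.33
eef_pos: [0.4945, 0.1686, 0.1868]
eef_rot: [0.59, 1.485, -0.588]
wrist_force: [-7.6, -4.7, 6.5]
width: 0.226
```

```bash
python3 k.py 15; python3 v.py v8.png
```

```text
r 0.0765 phi 122.4 z 0.1868
[[19, 7], [38, 10], [57, 9], [76, 2], [92, -9]]
7.3333 [0.4945 0.1686 0.1868] [-7.6 -4.7  6.5] [-0.84  1.32 -0.45] 0.22633089323475747 [ 0.17  0.29 -0.21  1.07 -0.    0.93]
```

View pics/v8.png

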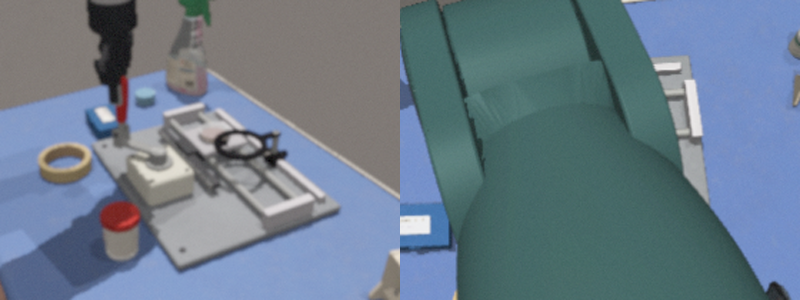

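Emit:
arm_command(
  series=[
    [[19,7,0,0,0,0],[38,10,0,0,0,0],[57,9,0,0,0,0],[76,2,0,0,0,0],[92,-9,0,0,0,0]],
  ],
)

```text
t: 7.85
eef_pos: [0.5897, 0.1615, 0.1863]
eef_rot: [0.59, 1.485, -0.583]
wrist_force: [-4.7, 0.8, 0.2]
width: -0.002
```

```bash
python3 k.py 15
```

```text
r 0.0791 phi 46.7 z 0.1863
[[10, -18], [18, -36], [21, -55], [19, -75], [12, -93]]
```

```bash
python3 v.py v9.png; python3 c.py w9.png
python3 - <<'E'
import cv2
from h import *
p=shot("side");cv2.imwrite("pics/s9.png",cv2.resize(p["image"][100:250,180:380,::-1],(800,600),interpolation=cv2.INTER_CUBIC))
E
```

```text
7.85 [0.5897 0.1615 0.1863] [-4.7  0.8  0.2] [ 0.21  0.92 -0.05] -0.0019739807277320276 [0.13 0.43 0.02 1.15 0.   0.88]
7.95 [0.5908 0.1599 0.1859] [0.13 0.43 0.02 1.15 0.   0.88]
[[0.007, 0.684, 0.729], [0.002, 0.729, -0.684], [-1.0, 0.006, 0.004]]
crank_hub 0.67 202 195 [0.563 0.122 0.087]
handle_hinge 0.53 308 253 [0.601 0.148 0.198]
handle_tip 0.63 310 255 [0.601 0.149 0.198]
red 200 dir [ 0.175  0.043 -0.984] deg 13.726042220815643 ends [0.6    0.1482 0.2078] [0.6031 0.149  0.1906] zmax 0.2041
```

View pics/s9.png

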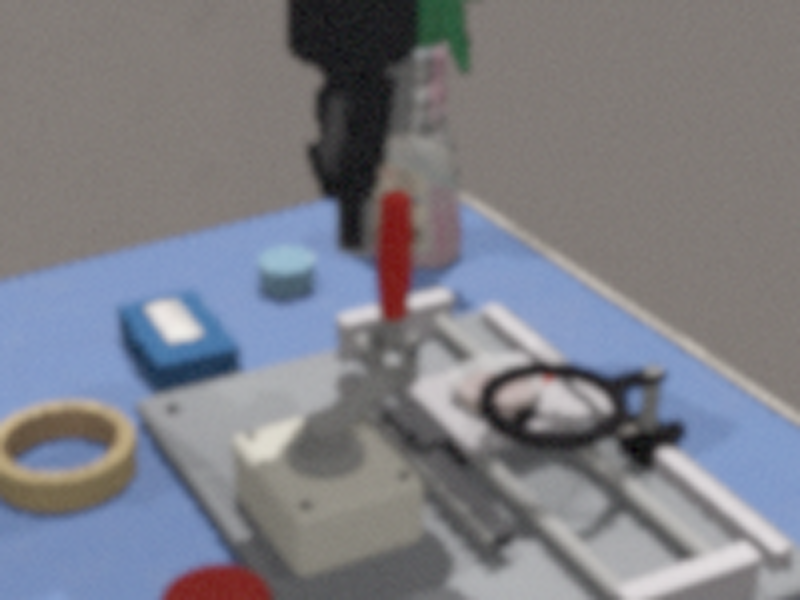

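View pics/w9.png

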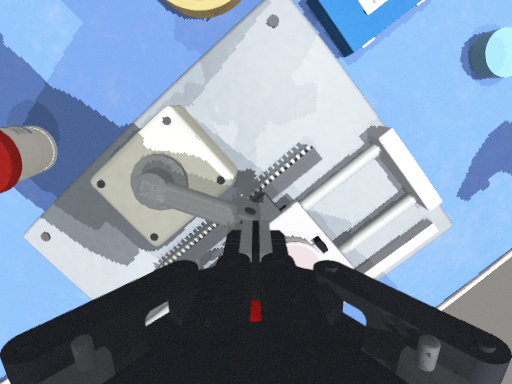

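Emit:
arm_command(
  series=[
    [[-10,9,5,0,0,0],[-12,11,30,0,0,1.4],[-12,11,60,0,0,2.8],[0,0,70,0,0,4.2],[10,-10,70,0,0,5.6]],
  ],
  grip=0.5,
)

```text
t: 8.62
eef_pos: [0.5983, 0.1523, 0.2608]
eef_rot: [0.205, 1.552, -0.195]
wrist_force: [0.2, -0.2, -0.2]
width: 0.503
```

Emit:
arm_command(
  series=[
    [[0,0,0,0,0,1.4],[0,0,0,0,0,2.8],[0,0,0,0,0,4.2],[0,0,0,0,0,5.6],[0,0,0,0,0,7.0]],
  ],
)

```text
t: 9.03
eef_pos: [0.5973, 0.1533, 0.2614]
eef_rot: [-0.277, 1.545, 0.292]
wrist_force: [-0.3, -0.3, 0.3]
width: 0.498
```

Emit:
arm_command(
  series=[
    [[0,0,0,0,0,1.4],[0,0,0,0,0,1.4]],
  ],
)

```text
t: 9.2
eef_pos: [0.5963, 0.1542, 0.2621]
eef_rot: [-0.377, 1.529, 0.393]
wrist_force: [-0.6, 0.6, 0.1]
width: 0.499
```

```bash
python3 c.py w10.png
```

```text
9.2 [0.5963 0.1542 0.2621] [ 0.12  0.42  0.2   1.35  0.01 -0.38]
[[0.004, -0.472, 0.882], [0.011, 0.882, 0.472], [-1.0, 0.008, 0.009]]
crank_hub 0.81 160 234 [0.595 0.132 0.087]
handle_hinge 0.62 194 227 [0.594 0.134 0.197]
handle_tip 0.68 198 234 [0.594 0.139 0.201]
red 1385 dir [0.155 0.056 0.986] deg 19.709876147514244 ends [0.5881 0.1343 0.1311] [0.6002 0.1386 0.208 ] zmax 0.2072
```

View pics/w10.png

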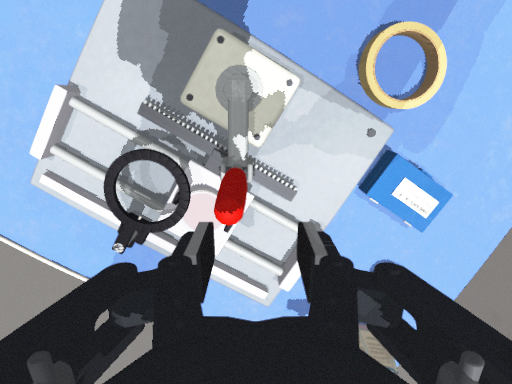

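Run:
```python
from h import *
p=shot("wrist");s=robot.read_state()
hub=at_z(p,88,238,.087);tip=at_z(p,209,229,.206);hin=at_z(p,172,233,.112)
C=np.array([.5355,.104])
for n,q in (("hub",hub),("tip",tip),("lugs",hin)):
    d=q[:2]-C;print(n,q.round(4),np.hypot(*d),np.degrees(np.arctan2(d[1],d[0])))
print((tip-s["eef_pos"])*1000)
for r in (190,200,205,210,215,220): print(r,depth_pt(p,r,230))
```

```text
hub [0.5326 0.1039 0.087 ] 0.0029439706314509494 -178.49182179485064
tip [0.5998 0.1379 0.206 ] 0.07274478240833047 27.811904362441012
lugs [0.6008 0.1345 0.112 ] 0.07205471923989577 25.041133308192162
[  2.82941573 -15.56684582 -55.55595373]
190 [0.59337345 0.13418557 0.19050569]
200 [0.59554294 0.13622051 0.20241147]
205 [0.59764851 0.13744937 0.20479768]
210 [0.60006666 0.13875249 0.20621349]
215 [0.60249324 0.1400537  0.20756335]
220 [0.60623507 0.14173642 0.20565461]
```

Emit:
arm_command(
  series=[
    [[4,-16,0,0,0,0],[4,-16,-35,0,0,0],[4,-16,-65,0,0,0],[4,-16,-78,0,0,0],[4,-16,-78,0,0,0]],
  ],
)

```text
t: 9.87
eef_pos: [0.5995, 0.1373, 0.1806]
eef_rot: [-0.368, 1.536, 0.384]
wrist_force: [0.1, -0.2, 0.3]
width: 0.498
```

Emit:
arm_command(
  series=[
    [[0,0,0,0,0,0],[0,0,0,0,0,0],[0,0,0,0,0,0],[0,0,0,0,0,0],[0,0,0,0,0,0]],
  ],
  grip=0,
  newtons=40,
)

```text
t: 10.28
eef_pos: [0.5997, 0.1374, 0.1814]
eef_rot: [-0.368, 1.535, 0.384]
wrist_force: [-3.0, -0.7, 1.9]
width: 0.231
```

```bash
sed -i 's/\.5355,.104/.534,.104/' k.py; python3 k.py 7;python3 c.py w11.png
```

```text
r 0.0736 phi 26.9 z 0.1814
[[5, -8], [7, -17], [9, -26], [9, -35], [9, -44]]
10.2833 [0.5997 0.1374 0.1814] [ 0.09  0.45  0.03  1.15  0.01 -0.39]
[[0.0, -0.461, 0.887], [0.011, 0.887, 0.461], [-1.0, 0.009, 0.005]]
crank_hub 0.6 208 257 [0.592 0.135 0.132]
crank_hub 0.39 195 199 [0.632 0.1   0.046]
handle_hinge 0.87 266 253 [0.595 0.134 0.193]
handle_hinge 0.49 212 454 [0.538 0.331 0.03 ]
handle_tip 0.71 268 257 [0.594 0.135 0.196]
red 4464 dir [0.119 0.063 0.991] deg 28.057691853841213 ends [0.59   0.1328 0.13  ] [0.5993 0.1378 0.2083] zmax 0.207
```

View pics/w11.png

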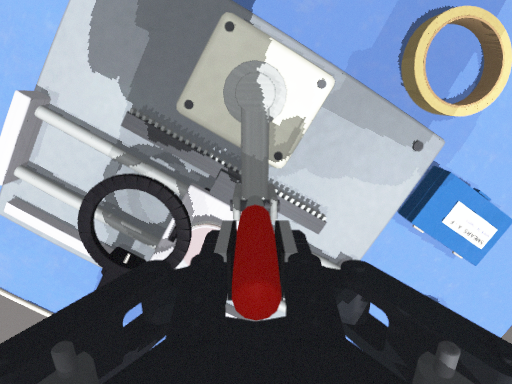

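Emit:
arm_command(
  series=[
    [[4,-8,0,0,0,-1.4],[7,-17,0,0,0,-2.8],[9,-26,0,0,0,-4.2],[9,-35,0,0,0,-5.6],[9,-44,0,0,0,-7.0]],
  ],
)

```text
t: 10.9
eef_pos: [0.6073, 0.0935, 0.1812]
eef_rot: [0.115, 1.565, -0.1]
wrist_force: [-15.2, 5.6, 8.9]
width: 0.233
```

```bash
cat >> k.py <<'E'
from scipy.spatial.transform import Rotation as R
z=R.from_rotvec(s["eef_rot"]).as_matrix()[:,2];print("toolz yaw",np.degrees(np.arctan2(z[1],z[0])),"q6",s["q"][5],"t",s["t"],s["width"])
E
python3 k.py 7
```

```text
r 0.0741 phi -8.2 z 0.1812
[[-1, -9], [-4, -18], [-8, -26], [-13, -34], [-19, -41]]
toolz yaw -7.843371516891779 q6 0.15293192435577466 t 10.9 0.23270060827436476
```

Emit:
arm_command(
  series=[
    [[-2,-9,0,0,0,-1.4],[-5,-18,0,0,0,-2.8],[-9,-26,0,0,0,-4.2],[-14,-34,0,0,0,-5.6],[-20,-41,0,0,0,-7.0]],
  ],
)

```text
t: 11.32
eef_pos: [0.5871, 0.0529, 0.1814]
eef_rot: [0.597, 1.484, -0.58]
wrist_force: [-1.7, 8.8, -0.0]
width: 0.237
```

```bash
sed -i 's/r=.075/r=.074/' k.py; python3 k.py 7
```

```text
r 0.0737 phi -43.9 z 0.1814
[[-6, -6], [-14, -12], [-22, -16], [-30, -19], [-39, -21]]
toolz yaw -43.16954575380143 q6 0.7014670256948089 t 11.3167 0.2367785954014346
```

Emit:
arm_command(
  series=[
    [[-7,-6,0,0,0,-1.4],[-14,-12,0,0,0,-2.8],[-22,-16,0,0,0,-4.2],[-30,-19,0,0,0,-5.6],[-39,-21,0,0,0,-7.0]],
  ],
)

```text
t: 11.73
eef_pos: [0.5482, 0.032, 0.1815]
eef_rot: [1.067, 1.289, -1.051]
wrist_force: [1.5, 4.5, -3.7]
width: 0.23
```

```bash
python3 k.py 7
```

```text
r 0.0734 phi -78.8 z 0.1815
[[-9, -2], [-18, -2], [-27, -1], [-36, 1], [-44, 4]]
toolz yaw -78.50776860286601 q6 1.2786361884517456 t 11.7333 0.22996324266502366
```

Emit:
arm_command(
  series=[
    [[-9,-2,0,0,0,-1.4],[-18,-2,0,0,0,-2.8],[-27,-1,0,0,0,-4.2],[-36,1,0,0,0,-5.6],[-44,4,0,0,0,-7.0]],
  ],
)

```text
t: 12.15
eef_pos: [0.5043, 0.0368, 0.1815]
eef_rot: [1.514, 0.972, -1.498]
wrist_force: [4.3, 8.9, -6.8]
width: 0.235
```

```bash
python3 k.py 7
```

```text
r 0.0735 phi -113.8 z 0.1815
[[-8, 4], [-16, 9], [-22, 15], [-29, 21], [-34, 29]]
toolz yaw -113.83256323253849 q6 1.8995409481667695 t 12.15 0.2346586720595723
```

Emit:
arm_command(
  series=[
    [[-8,4,0,0,0,-1.4],[-16,9,0,0,0,-2.8],[-22,15,0,0,0,-4.2],[-29,21,0,0,0,-5.6],[-34,29,0,0,0,-7.0]],
  ],
)

```text
t: 12.57
eef_pos: [0.471, 0.0665, 0.1815]
eef_rot: [1.922, 0.517, -1.906]
wrist_force: [7.2, 4.0, -9.7]
width: 0.233
```

```bash
python3 k.py 7; python3 v.py v12.png
```

```text
r 0.0733 phi -149.3 z 0.1815
[[-5, 8], [-8, 16], [-10, 25], [-11, 34], [-11, 43]]
toolz yaw -149.168513502901 q6 2.576795160482004 t 12.5667 0.23262959537044342
12.5667 [0.471  0.0665 0.1815] [ 7.2  4.  -9.7] [ 0.92 -1.36  0.22] 0.23262959537044342 [-0.03  0.21 -0.33  1.02 -0.01  2.58]
```

View pics/v12.png

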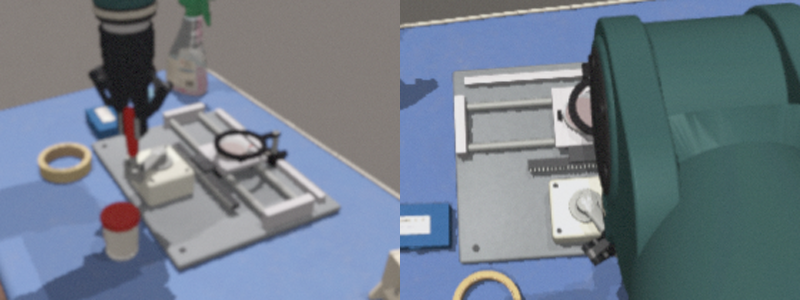

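Emit:
arm_command(
  series=[
    [[-5,8,0,0,0,-1.4],[-8,16,0,0,0,-2.8],[-10,25,0,0,0,-4.2]],
  ],
)

```text
t: 12.92
eef_pos: [0.4616, 0.0926, 0.1816]
eef_rot: [2.137, 0.165, -2.121]
wrist_force: [9.9, -1.3, -11.5]
width: 0.226
```

Emit:
arm_command(
  series=[
    [[0,0,0,0,0,0],[0,0,0,0,0,0],[0,0,35,0,0,0],[0,0,55,0,0,1.4],[0,0,65,0,0,2.8]],
  ],
  grip=0.5,
)

```text
t: 13.33
eef_pos: [0.4624, 0.0922, 0.2492]
eef_rot: [1.998, 0.411, -1.974]
wrist_force: [0.6, -0.6, -0.3]
width: 0.497
```

```bash
python3 k.py 7; python3 v.py v13.png
```

```text
r 0.0725 phi -170.6 z 0.2492
[[-2, 9], [-2, 18], [-1, 27], [1, 35], [5, 44]]
toolz yaw -155.98100083606 q6 2.751056614618747 t 13.3333 0.49712748220529346
13.3333 [0.4624 0.0922 0.2492] [ 0.6 -0.6 -0.3] [ 0.02  0.01 -0.02] 0.49712748220529346 [ 0.03  0.17 -0.2   1.19 -0.01  2.75]
```

View pics/v13.png

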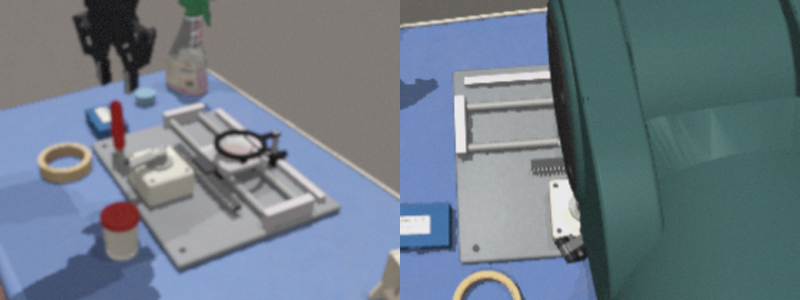

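Emit:
arm_command(
  series=[
    [[0,0,2,0,0,1.4],[0,0,4,0,0,2.8],[0,0,6,0,0,4.2],[0,0,8,0,0,5.6],[0,0,10,0,0,7.0]],
  ],
)

```text
t: 13.85
eef_pos: [0.4623, 0.0919, 0.2573]
eef_rot: [1.607, 0.896, -1.581]
wrist_force: [-0.1, 0.0, -0.4]
width: 0.502
```

Emit:
arm_command(
  series=[
    [[0,0,0,0,0,1.4],[0,0,0,0,0,2.8],[0,0,0,0,0,4.2],[0,0,0,0,0,5.6],[0,0,0,0,0,7.0]],
  ],
)

```text
t: 14.27
eef_pos: [0.4621, 0.0916, 0.2564]
eef_rot: [1.168, 1.241, -1.143]
wrist_force: [0.3, 0.3, -0.3]
width: 0.502
```

Emit:
arm_command(
  series=[
    [[0,0,0,0,0,1.4],[0,0,0,0,0,2.8],[0,0,0,0,0,4.2],[0,0,0,0,0,5.6],[0,0,0,0,0,7.0]],
  ],
)

```text
t: 14.68
eef_pos: [0.4619, 0.0913, 0.2553]
eef_rot: [0.702, 1.463, -0.68]
wrist_force: [0.5, 0.6, -0.4]
width: 0.501
```

Emit:
arm_command(
  series=[
    [[0,0,0,0,0,1.4],[0,0,0,0,0,2.8],[0,0,0,0,0,4.2],[0,0,0,0,0,5.6],[0,0,0,0,0,7.0]],
  ],
)

```text
t: 15.1
eef_pos: [0.4617, 0.091, 0.2544]
eef_rot: [0.222, 1.57, -0.204]
wrist_force: [-0.4, -0.0, 0.5]
width: 0.5
```

Emit:
arm_command(
  series=[
    [[0,0,0,0,0,1.4],[0,0,0,0,0,2.8],[0,0,0,0,0,4.2],[0,0,0,0,0,4.8],[0,0,0,0,0,4.8]],
  ],
)

```text
t: 15.52
eef_pos: [0.4615, 0.0907, 0.2535]
eef_rot: [-0.109, 1.58, 0.124]
wrist_force: [-0.2, 0.9, 0.3]
width: 0.501
```

```bash
python3 k.py 7; python3 c.py w14.png
```

```text
r 0.0737 phi -169.6 z 0.2535
[[-1, 9], [-1, 18], [0, 27], [2, 36], [5, 44]]
toolz yaw 8.48931776681107 q6 -0.13235261356145975 t 15.5167 0.5014577021520741
15.5167 [0.4615 0.0907 0.2535] [ 0.02  0.18 -0.17  1.24  0.01 -0.13]
[[-0.013, -0.147, 0.989], [0.008, 0.989, 0.148], [-1.0, 0.01, -0.012]]
crank_hub 0.9 207 254 [0.452 0.089 0.205]
handle_hinge 0.61 198 256 [0.447 0.09  0.202]
handle_tip 0.9 201 257 [0.448 0.091 0.203]
handle_tip 0.24 150 415 [0.416 0.293 0.001]
red 1306 dir [0.112 0.035 0.993] deg 17.49783622768533 ends [0.4452 0.0897 0.1328] [0.4537 0.0923 0.2079] zmax 0.2072
```

View pics/w14.png

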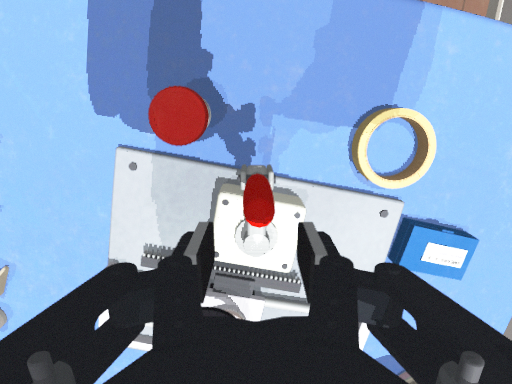

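Run:
```python
from h import *
p=shot("wrist");s=robot.read_state()
print("hub",at_z(p,236,256,.087).round(4))
for r in (205,210,215): print(at_z(p,r,258.5,.207).round(4),depth_pt(p,r,258).round(4))
```

```text
hub [0.5236 0.1024 0.087 ]
[0.4501 0.0917 0.207 ] [0.4509 0.0915 0.2047]
[0.4532 0.0921 0.207 ] [0.4537 0.0919 0.2055]
[0.4562 0.0926 0.207 ] [0.4561 0.0923 0.2074]
```

Emit:
arm_command(
  series=[
    [[-4,1,0,0,0,0],[-4,1,-30,0,0,0],[-4,1,-60,0,0,0],[-4,1,-72,0,0,0],[-4,1,-72,0,0,0]],
  ],
)

```text
t: 16.18
eef_pos: [0.4559, 0.0919, 0.1798]
eef_rot: [-0.106, 1.584, 0.122]
wrist_force: [-0.9, 0.2, 0.1]
width: 0.5
```

Emit:
arm_command(
  series=[
    [[0,0,0,0,0,0],[0,0,0,0,0,0],[0,0,0,0,0,0],[0,0,0,0,0,0]],
  ],
  grip=0,
  newtons=40,
)

```text
t: 16.52
eef_pos: [0.456, 0.092, 0.1806]
eef_rot: [-0.106, 1.583, 0.122]
wrist_force: [-3.7, 1.8, 2.6]
width: 0.23
```

```bash
python3 k.py 7
python3 - <<'E'
from h import *
p=shot("side");cv2.imwrite("pics/s14.png",cv2.resize(p["image"][120:260,200:387,::-1],(800,600),interpolation=cv2.INTER_CUBIC))
E
```

```text
r 0.0789 phi -171.3 z 0.1806
[[4, 10], [4, 19], [6, 28], [8, 36], [12, 45]]
toolz yaw 8.305150000718786 q6 -0.12631899761304113 t 16.5167 0.22961544156709088
```

View pics/s14.png

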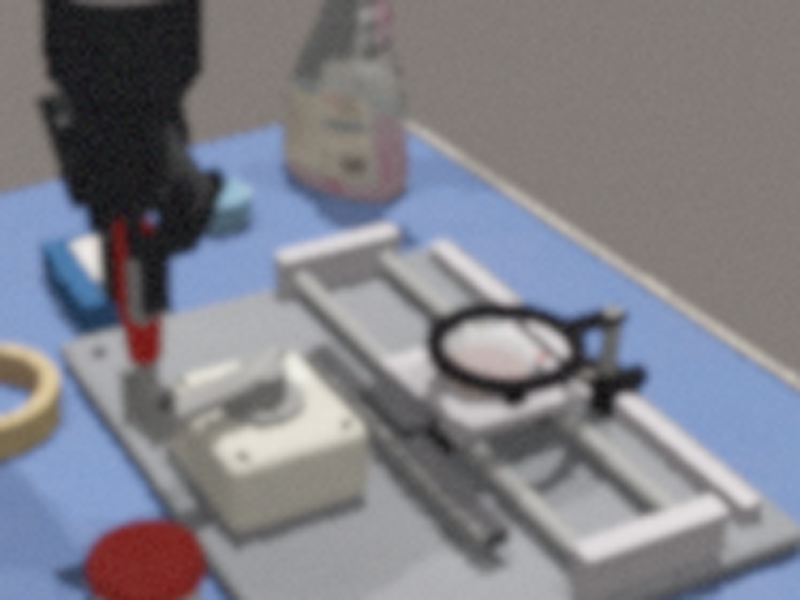

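```bash
sed -i 's/r=.074/r=.077/' k.py; python3 k.py 7
```

```text
r 0.0788 phi -171.3 z 0.1805
[[1, 10], [1, 19], [3, 28], [5, 37], [9, 46]]
toolz yaw 8.307181193747727 q6 -0.12633698424878867 t 16.5667 0.22909704602177797
```

Emit:
arm_command(
  series=[
    [[1,10,0,0,0,-1.4],[1,19,0,0,0,-2.8],[3,28,0,0,0,-4.2],[5,37,0,0,0,-5.6],[9,46,0,0,0,-7.0]],
  ],
)

```text
t: 16.98
eef_pos: [0.4643, 0.1384, 0.1806]
eef_rot: [0.381, 1.552, -0.36]
wrist_force: [-3.5, -0.8, 0.0]
width: 0.231
```

```bash
python3 k.py 7
```

```text
r 0.0777 phi 153.7 z 0.1806
[[5, 8], [11, 15], [17, 22], [25, 28], [33, 33]]
toolz yaw -27.041911911475616 q6 0.5840323448840463 t 16.9833 0.23120550234953954
```

Emit:
arm_command(
  series=[
    [[5,8,0,0,0,-1.4],[11,15,0,0,0,-2.8],[17,22,0,0,0,-4.2],[25,28,0,0,0,-5.6]],
  ],
)

```text
t: 17.32
eef_pos: [0.4889, 0.1672, 0.1807]
eef_rot: [0.768, 1.447, -0.741]
wrist_force: [-4.6, 3.4, -2.5]
width: 0.23
```

```bash
python3 k.py 5
cat > m.py <<'E'
from h import *
import sys
p=shot("side");c=p["image"][175:230,290:370]
cv2.imwrite("pics/"+sys.argv[1],cv2.resize(c[...,::-1],(800,550),interpolation=cv2.INTER_CUBIC))
E
python3 m.py s15.png
```

```text
r 0.0776 phi 125.5 z 0.1807
[[6, 3], [12, 6], [18, 9], [24, 11], [31, 13]]
toolz yaw -55.35766198611458 q6 1.1280810511022188 t 17.3167 0.23021781607936773
```

View pics/s15.png

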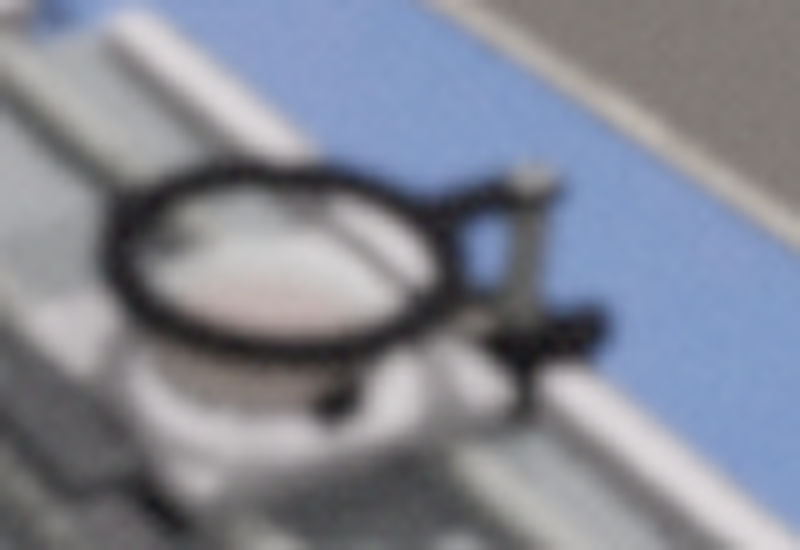

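Run:
```python
from h import *
p=shot("side")
f=lambda x,y,z:at_z(p,175+y/10-.5,290+x/10-.5,z)
a=np.radians(-2.64);Rm=np.array([[np.cos(a),-np.sin(a)],[np.sin(a),np.cos(a)]])
S=lambda q:(Rm.T@(q[:2]-np.array([.534,.104]))*1000).round(1)
print("ring",S(f(283,262,.0765)))
print("clips",S(f(170,235,.052)),S(f(335,398,.052)),"dish mid",S(f(252,316,.052)))
```

```text
ring [139.4 -34.7]
clips [143.1  21.3] [139.1 -60.5] dish mid [141.1 -20.7]
```

```bash
python3 c.py w16.png; python3 v.py v16.png
```

```text
17.4167 [0.4897 0.1676 0.1807] [ 0.16  0.28 -0.23  1.05  0.02  1.13]
[[-0.001, 0.822, 0.569], [0.02, 0.569, -0.822], [-1.0, 0.011, -0.017]]
crank_hub 0.66 257 257 [0.485 0.174 0.191]
crank_hub 0.39 49 415 [0.537 0.343 0.03 ]
handle_hinge 0.71 262 254 [0.484 0.173 0.195]
handle_tip 0.98 267 256 [0.484 0.174 0.199]
red 4233 dir [ 0.066 -0.088  0.994] deg -52.847035101225295 ends [0.4827 0.1758 0.1297] [0.4879 0.1689 0.2083] zmax 0.2072
17.6167 [0.4891 0.1671 0.1807] [-1.4  6.2 -3.5] [ 1.32  0.75 -0.03] 0.23339074796379997 [ 0.16  0.28 -0.23  1.05  0.02  1.12]
```

View pics/w16.png

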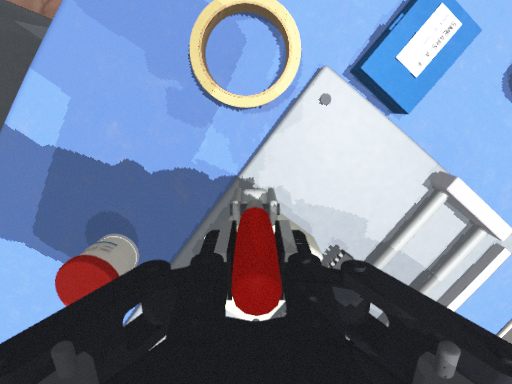

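View pics/v16.png

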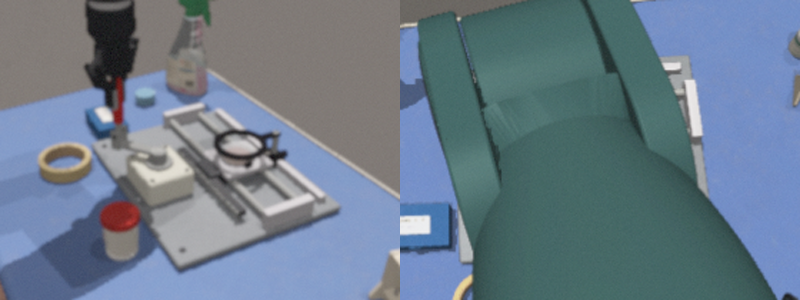

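Emit:
arm_command(
  series=[
    [[0,0,0,0,0,0],[0,0,0,0,0,0],[0,0,35,0,0,0],[0,0,70,0,0,0],[0,0,100,0,0,0]],
  ],
  grip=0.5,
)

```text
t: 18.13
eef_pos: [0.4891, 0.167, 0.283]
eef_rot: [0.765, 1.447, -0.736]
wrist_force: [1.9, 0.1, 0.2]
width: 0.501
```

Emit:
arm_command(
  series=[
    [[34,-22,0,0,0,0],[68,-44,0,0,0,0],[102,-66,0,0,0,0],[136,-88,0,0,0,0],[170,-105,0,0,0,0]],
  ],
)

```text
t: 18.55
eef_pos: [0.6607, 0.0599, 0.2835]
eef_rot: [0.765, 1.445, -0.736]
wrist_force: [-0.6, 0.2, 0.3]
width: 0.496
```

Emit:
arm_command(
  series=[
    [[10,-5,0,0,0,0],[10,-5,0,0,0,0]],
  ],
)

```text
t: 18.72
eef_pos: [0.6733, 0.0526, 0.2821]
eef_rot: [0.767, 1.445, -0.738]
wrist_force: [-0.1, -0.6, -0.1]
width: 0.501
```

```bash
python3 c.py w17.png; python3 v.py v17.png
```

```text
18.7167 [0.6733 0.0526 0.2821] [-0.05  0.54  0.46  1.49  0.02  0.91]
[[0.001, 0.821, 0.57], [0.019, 0.57, -0.821], [-1.0, 0.012, -0.015]]
crank_hub 0.86 35 169 [0.527 0.117 0.087]
crank_hub 0.35 144 243 [0.649 0.066 0.06 ]
handle_hinge 0.62 143 246 [0.651 0.069 0.062]
handle_hinge 0.4 174 285 [0.711 0.064 0.047]
18.9167 [0.6701 0.0554 0.284 ] [-0.1  0.7  0.5] [ 0.01  0.04 -0.01] 0.4992085368304872 [-0.05  0.53  0.45  1.49  0.02  0.91]Traceback (most recent call last):
  File "c.py", line 13, in <module>
    n,l,st,_=cv2.connectedComponentsWithStats(red.astype(np.uint8));k=1+st[1:,4].argmax()
                                                                        ~~~~~~~~~~~~~~~^^
ValueError: attempt to get argmax of an empty sequence
```

View pics/w17.png

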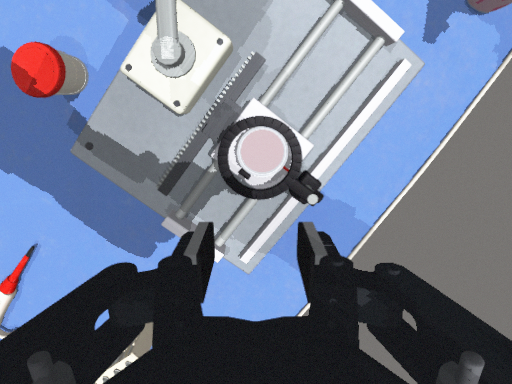

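View pics/v17.png

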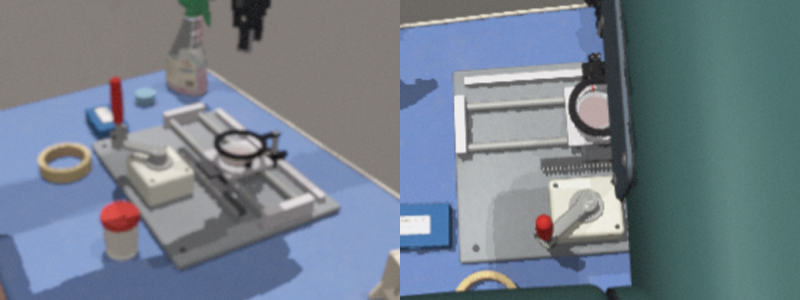

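```bash
cat > d.py <<'E'
from h import *
import sys
p=shot("wrist");np.savez("w.npz",image=p["image"],z=p["range_z"])
P=cloud(p);im=p["image"].astype(int)
a=np.radians(-2.64);Rm=np.array([[np.cos(a),-np.sin(a)],[np.sin(a),np.cos(a)]])
S=lambda X:((X[...,:2]-np.array([.534,.104]))@Rm)*1000
s=S(P);near=(abs(s[...,0]-140)<70)&(abs(s[...,1]+32)<60)
ring=near&(im.max(2)<70)&(P[...,2]>.066)&(P[...,2]<.095)
hsv=cv2.cvtColor(p["image"],cv2.COLOR_RGB2HSV).astype(int)
dish=near&(im[...,0]-im[...,1]>20)&(im[...,0]>120)&(P[...,2]<.07)&(P[...,2]>.03)
def ell(m,z,name,open_):
    m=m.astype(np.uint8)
    if open_: m=cv2.morphologyEx(m,cv2.MORPH_OPEN,np.ones((3,3)))
    n,l,st,ce=cv2.connectedComponentsWithStats(m);k=1+st[1:,4].argmax();m=(l==k).astype(np.uint8)
    cs,h=cv2.findContours(m,cv2.RETR_CCOMP,cv2.CHAIN_APPROX_NONE)
    for c,hh in zip(cs,h[0]):
        if len(c)>60:
            e=cv2.fitEllipse(c);q=at_z(p,e[0][1],e[0][0],z)
            print(name,"hole" if hh[3]>=0 else "outer",np.round(e[0],1),np.round(e[1],1),S(q).round(1),q.round(4))
ell(ring,.0765,"ring",0);ell(dish,.061,"dish",1)
c0=p["image"][80:230,180:350];cv2.imwrite("pics/"+sys.argv[1],cv2.resize(c0[...,::-1],(680,600),interpolation=cv2.INTER_CUBIC))
E
python3 d.py w18.png
```

```text
ring outer [262.1 163.5] [70.4 91.4] [142.1 -32.2] [0.6744 0.0652 0.0765]
dish outer [259.5 144.8] [16.9 36.8] [128.6 -18.9] [0.6616 0.0792 0.061 ]
```

View pics/w18.png

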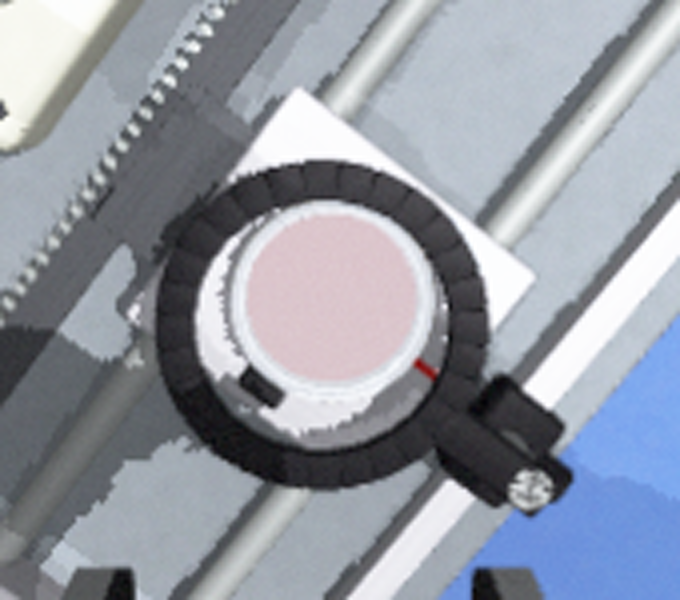

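Run:
```python
from h import *
p=shot("wrist")
a=np.radians(-2.64);Rm=np.array([[np.cos(a),-np.sin(a)],[np.sin(a),np.cos(a)]])
S=lambda X:(((X[:2]-np.array([.534,.104]))@Rm)*1000).round(1)
f=lambda x,y,z:at_z(p,80+y/4-.4,180+x/4-.4,z)
print("ring",S(f(322,324,.0785)),"dish rim",S(f(334,297,.061)),"pink",S(f(332,298.5,.055)))
print("redline",S(f(427,371,.046)),"screw",S(f(531,488,.085)))
```

```text
ring [138.1 -30.8] dish rim [138.3 -24.6] pink [138.8 -25.9]
redline [176.7 -26.8] screw [212.1 -31.1]
```

```bash
python3 k.py 5
```

```text
r 0.1446 phi -19.6 z 0.2842
[[-66, 16], [-69, 10], [-73, 5], [-77, -1], [-81, -6]]
toolz yaw -55.043887780730465 q6 0.9146517379571472 t 19.1167 0.4980497329597202
```

Emit:
arm_command(
  series=[
    [[-34,21,0,0,0,0],[-68,42,0,0,0,0],[-102,63,0,0,0,0],[-136,84,0,0,0,0],[-170,105,0,0,0,0]],
  ],
)

```text
t: 19.53
eef_pos: [0.4979, 0.1612, 0.2843]
eef_rot: [0.765, 1.445, -0.735]
wrist_force: [0.8, 0.7, 1.3]
width: 0.499
```

```bash
python3 -c "
from rig import robot
print(robot.read_state()['eef_pos'])"
```

```text
[0.4978655  0.16122856 0.28432947]
```

Emit:
arm_command(
  series=[
    [[-9,6,0,0,0,0],[-9,6,-20,0,0,0],[-9,6,-60,0,0,0],[-9,6,-95,0,0,0],[-9,6,-103,0,0,0]],
  ],
)

```text
t: 19.95
eef_pos: [0.4865, 0.167, 0.1775]
eef_rot: [0.763, 1.449, -0.737]
wrist_force: [-0.7, 0.5, -0.6]
width: 0.497
```

Emit:
arm_command(
  series=[
    [[0,0,0,0,0,0],[0,0,0,0,0,0],[0,0,0,0,0,0],[0,0,0,0,0,0],[0,0,0,0,0,0]],
  ],
  grip=0,
  newtons=40,
)

```text
t: 20.37
eef_pos: [0.4865, 0.1671, 0.1781]
eef_rot: [0.763, 1.449, -0.737]
wrist_force: [-3.2, 1.8, -8.3]
width: 0.236
```

```bash
python3 k.py 6
```

```text
r 0.079 phi 127.0 z 0.1781
[[8, 3], [15, 7], [22, 10], [30, 12], [38, 13]]
toolz yaw -55.01295314542152 q6 1.122791351450855 t 20.3667 0.23573857538802587
```

Emit:
arm_command(
  series=[
    [[8,4,0,0,0,-1.3],[16,8,0,0,0,-2.6],[24,11,0,0,0,-3.9],[32,13,0,0,0,-5.1],[32,13,0,0,0,-5.1]],
  ],
)

```text
t: 20.78
eef_pos: [0.5194, 0.1809, 0.1782]
eef_rot: [1.108, 1.289, -1.077]
wrist_force: [-0.3, 6.5, -13.6]
width: 0.231
```

Emit:
arm_command(
  series=[
    [[0,0,0,0,0,0],[0,0,0,0,0,0],[0,0,35,0,0,0],[0,0,70,0,0,0],[0,0,100,0,0,0]],
  ],
  grip=0.5,
)

```text
t: 21.2
eef_pos: [0.5195, 0.1807, 0.2813]
eef_rot: [1.109, 1.287, -1.074]
wrist_force: [0.7, 0.3, -0.0]
width: 0.499
```

Emit:
arm_command(
  series=[
    [[32,-25,0,0,0,0],[64,-50,0,0,0,0],[96,-75,0,0,0,0],[128,-100,0,0,0,0],[155,-120,0,0,0,0]],
  ],
)

```text
t: 21.62
eef_pos: [0.6765, 0.0584, 0.2825]
eef_rot: [1.11, 1.284, -1.073]
wrist_force: [0.7, -0.1, 1.0]
width: 0.499
```

Emit:
arm_command(
  series=[
    [[5,-5,0,0,0,0],[5,-5,0,0,0,0],[5,-5,0,0,0,0]],
  ],
)

```text
t: 21.87
eef_pos: [0.6815, 0.0532, 0.283]
eef_rot: [1.11, 1.283, -1.073]
wrist_force: [-0.1, 0.4, -0.1]
width: 0.5
```

```bash
python3 k.py 6; python3 d.py w19.png
python3 - <<'E'
from h import *
p=shot("wrist","w19f.png")
E
```

```text
r 0.156 phi -19.0 z 0.283
[[-78, 18], [-82, 11], [-86, 4], [-91, -2], [-97, -7]]
toolz yaw -80.86441369822462 q6 1.362920045556979 t 21.8667 0.5002699523247803
ring outer [249.8 156.1] [72.7 93.5] [142.9 -31.4] [0.6753 0.0661 0.0765]
```

View pics/w19.png

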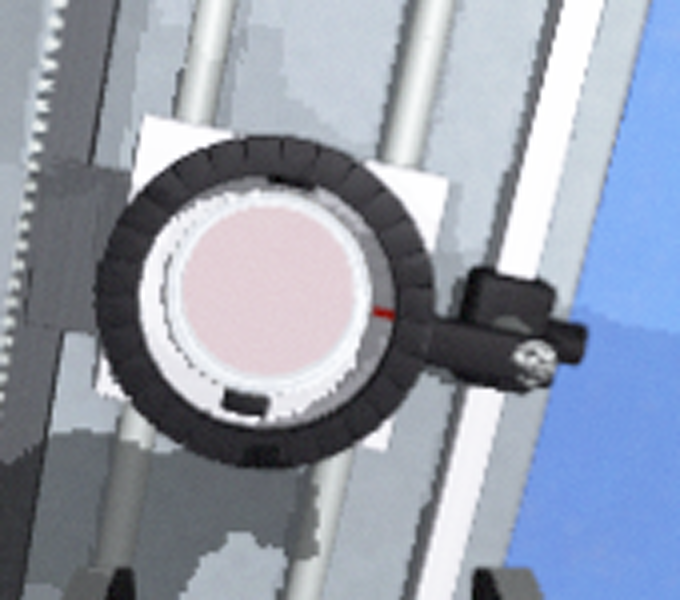

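View pics/w19f.png

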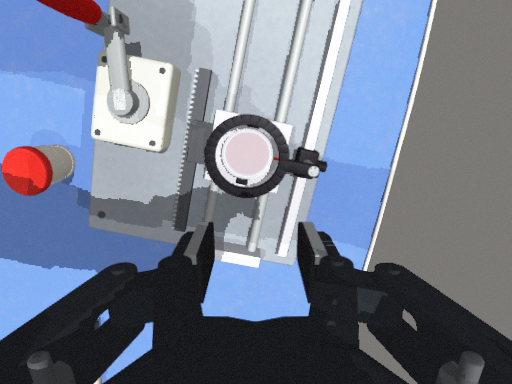

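Run:
```python
from h import *
p=shot("wrist")
a=np.radians(-2.64);Rm=np.array([[np.cos(a),-np.sin(a)],[np.sin(a),np.cos(a)]])
S=lambda X:(((X[:2]-np.array([.534,.104]))@Rm)*1000).round(1)
f=lambda x,y,z:at_z(p,80+y/4-.4,180+x/4-.4,z)
print("cam",S(p["T"][:3,3]),p["T"][2,3],p["fx"])
print("ring",S(f(266,300.5,.0785)),S(f(266,300.5,.0765)),"dish rim",S(f(268,291,.061)),"pink",S(f(268.5,291,.061)))
print("redline",S(f(384,313,.046)),"arm screw",S(f(533,362,.085)))
for n,x,y,z in (("plate tl",147,115,.046),("tr",447,177,.046),("br",388,447,.046),("bl",97,390,.046)): print(n,S(f(x,y,z)),depth_pt(p,80+y/4,180+x/4))
# ring lower disparity: depth heights
P=cloud(p);
for r,c in ((115+0,247),(152,247),(160,208),(194,247),(123,220)): print(r,c,P[r,c].round(3))
```

```text
cam [132.7  20.8] 0.40232657815661804 299.79626237028083
ring [137.7 -29.5] [137.8 -29.8] dish rim [138.  -29.4] pink [138.2 -29.3]
redline [173.7 -31. ] arm screw [211.9 -30.2]
plate tl [93.8 11.6] [0.62551346 0.11027822 0.01607793]
tr [182.9  12.1] [0.72203891 0.10634315 0.01644458]
br [184.2 -71.6] [0.71920577 0.01568325 0.01648955]
bl [ 93.2 -71.8] [0.62079329 0.02010715 0.01696524]
115 247 [0.665 0.11  0.081]
152 247 [0.671 0.069 0.061]
160 208 [0.63  0.056 0.079]
194 247 [0.678 0.025 0.081]
123 220 [0.635 0.095 0.046]
```

Emit:
arm_command(
  series=[
    [[-1,-25,0,0,0,0],[-3,-50,0,0,0,0],[-3,-50,0,0,0,0],[-3,-50,0,0,0,0]],
  ],
)

```text
t: 22.35
eef_pos: [0.677, 0.0043, 0.2842]
eef_rot: [1.11, 1.283, -1.071]
wrist_force: [-0.0, -0.0, 0.7]
width: 0.5
```

Run:
```python
from h import *
p=shot("wrist")
c0=p["image"][30:180,170:340];cv2.imwrite("pics/w20.png",cv2.resize(c0[...,::-1],(680,600),interpolation=cv2.INTER_CUBIC))
```

```text
(no output)
```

View pics/w20.png

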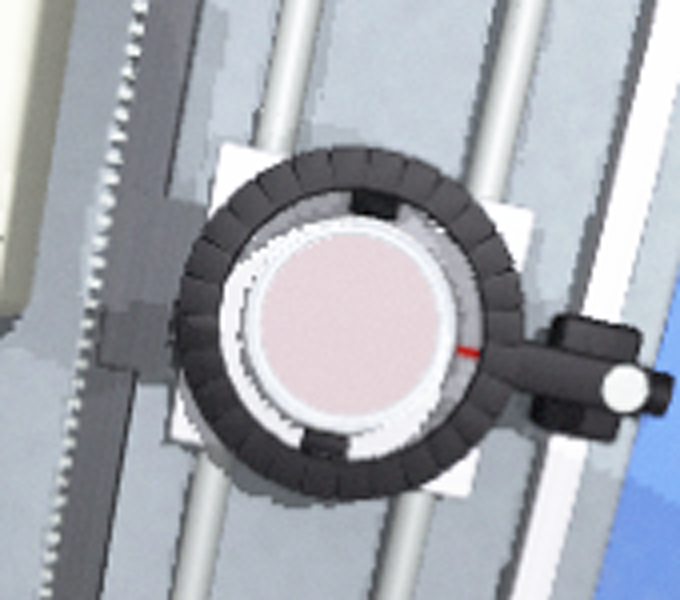

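Emit:
arm_command(
  series=[
    [[-26,29,0,0,0,0],[-52,58,0,0,0,0],[-78,87,0,0,0,0],[-104,116,0,0,0,0],[-130,145,0,0,0,0]],
  ],
)

```text
t: 22.82
eef_pos: [0.5451, 0.1522, 0.2844]
eef_rot: [1.109, 1.284, -1.07]
wrist_force: [0.3, 0.8, 0.1]
width: 0.499
```

Emit:
arm_command(
  series=[
    [[-26,29,0,0,0,0],[-26,29,0,0,0,0],[-26,29,0,0,0,0]],
  ],
)

```text
t: 23.07
eef_pos: [0.5173, 0.1836, 0.2853]
eef_rot: [1.106, 1.285, -1.065]
wrist_force: [0.7, -0.7, 0.5]
width: 0.501
```

```bash
python3 k.py 6; python3 c.py w21.png
```

```text
r 0.0813 phi 101.9 z 0.2853
[[9, -3], [17, -3], [25, -3], [33, -4], [41, -6]]
toolz yaw -80.44999905944654 q6 1.588897070436554 t 23.0667 0.5007509647956526
23.0667 [0.5173 0.1836 0.2853] [0.18 0.28 0.06 1.33 0.02 1.59]
[[0.014, 0.986, 0.166], [0.02, 0.166, -0.986], [-1.0, 0.017, -0.017]]
crank_hub 0.71 204 255 [0.517 0.184 0.205]
crank_hub 0.63 198 253 [0.516 0.185 0.196]
handle_hinge 0.67 199 252 [0.515 0.185 0.2  ]
handle_tip 0.95 201 258 [0.519 0.185 0.203]
handle_tip 0.71 181 304 [0.59  0.165 0.016]
red 1028 dir [ 0.04  -0.143  0.989] deg -74.2693659461854 ends [0.5154 0.1903 0.1305] [0.5185 0.1791 0.2081] zmax 0.2072
```

View pics/w21.png

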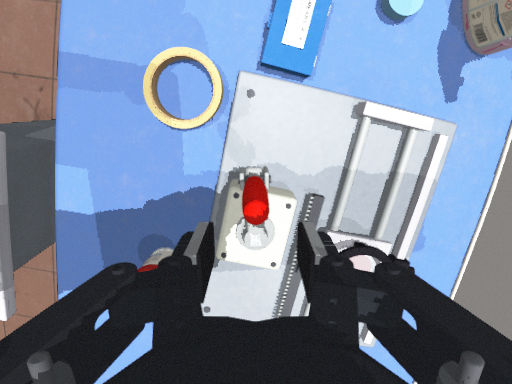

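Emit:
arm_command(
  series=[
    [[2,-3,-35,0,0,0],[2,-3,-65,0,0,0],[2,-3,-83,0,0,0],[2,-3,-83,0,0,0]],
  ],
)

```text
t: 23.6
eef_pos: [0.5205, 0.1768, 0.1976]
eef_rot: [1.107, 1.287, -1.075]
wrist_force: [-0.5, -0.2, -0.6]
width: 0.502
```

Emit:
arm_command(
  series=[
    [[0,0,0,0,0,0],[0,0,0,0,0,0],[0,0,0,0,0,0],[0,0,0,0,0,0],[0,0,0,0,0,0]],
  ],
  grip=0,
  newtons=25,
)

```text
t: 24.02
eef_pos: [0.521, 0.1767, 0.1982]
eef_rot: [1.108, 1.286, -1.075]
wrist_force: [1.6, -1.7, -3.7]
width: 0.224
```

Emit:
arm_command(
  series=[
    [[3,-13,-1,0,0,0],[5,-26,-4,0,0,0],[8,-38,-9,0,0,0],[10,-49,-16,0,0,0],[12,-59,-25,0,0,0]],
  ],
)

```text
t: 24.43
eef_pos: [0.5327, 0.1173, 0.174]
eef_rot: [1.108, 1.286, -1.074]
wrist_force: [-8.9, 0.5, 3.8]
width: 0.222
```

```bash
python3 v.py v22.png
```

```text
24.4333 [0.5327 0.1173 0.174 ] [-8.9  0.5  3.8] [0.26 1.8  0.15] 0.22243210917473316 [ 0.06  0.33 -0.18  1.05  0.02  1.47]
```

View pics/v22.png

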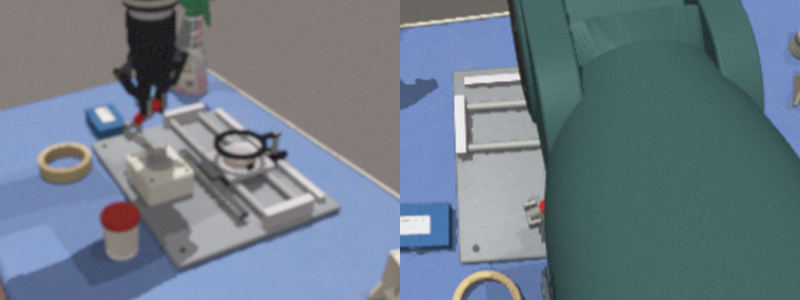

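Emit:
arm_command(
  series=[
    [[-1,-9,-10,0,0,0],[0,-15,-22,0,0,0],[1,-19,-31,0,0,0],[1,-22,-40,0,0,0],[1,-22,-40,0,0,0]],
  ],
)

```text
t: 24.95
eef_pos: [0.5354, 0.0938, 0.1326]
eef_rot: [1.109, 1.283, -1.075]
wrist_force: [9.9, -1.7, 0.6]
width: 0.225
```

```bash
python3 v.py v23.png
python3 - <<'E'
from h import *
p=shot("side");cv2.imwrite("pics/s23.png",cv2.resize(p["image"][130:250,200:360,::-1],(800,600),interpolation=cv2.INTER_CUBIC))
E
```

```text
24.95 [0.5354 0.0938 0.1326] [ 9.9 -1.7  0.6] [-0.26 -1.79 -0.1 ] 0.22516248212336185 [ 0.02  0.35 -0.26  0.94  0.02  1.43]
```

View pics/s23.png

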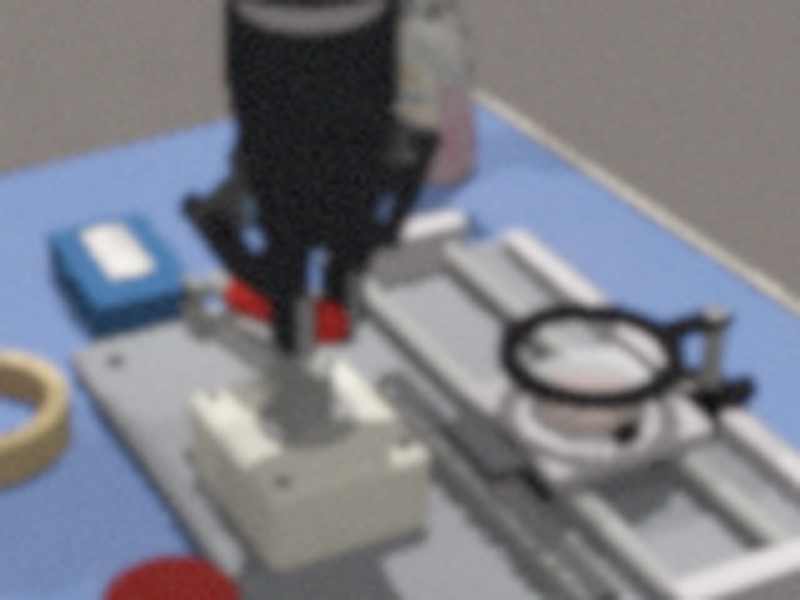

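Emit:
arm_command(
  series=[
    [[1,-1,-7,0,0,0],[1,-1,-13,0,0,0],[1,-1,-13,0,0,0]],
  ],
)

```text
t: 25.35
eef_pos: [0.536, 0.0923, 0.1196]
eef_rot: [1.108, 1.282, -1.077]
wrist_force: [0.3, -6.4, -0.2]
width: 0.221
```

Emit:
arm_command(
  series=[
    [[0,0,0,0,0,0],[0,0,0,0,0,0],[0,0,30,0,0,0],[0,0,65,0,0,0],[0,0,65,0,0,0]],
  ],
  grip=0.5,
)

```text
t: 25.77
eef_pos: [0.5379, 0.0926, 0.1899]
eef_rot: [1.11, 1.277, -1.072]
wrist_force: [0.9, 0.8, -0.0]
width: 0.497
```

```bash
python3 v.py v24.png;  python3 c.py w24.png
```

```text
25.7667 [0.5379 0.0926 0.1899] [ 0.9  0.8 -0. ] [-0.01 -0.04 -0.03] 0.4965696211686735 [ 0.01  0.31 -0.16  1.08  0.02  1.43]
25.8667 [0.5365 0.0925 0.1856] [ 0.01  0.32 -0.16  1.08  0.02  1.43]
[[0.012, 0.987, 0.158], [0.016, 0.158, -0.987], [-1.0, 0.015, -0.014]]
crank_hub 0.76 139 253 [0.528 0.138 0.116]
handle_hinge 0.6 150 253 [0.528 0.131 0.117]
handle_tip 0.78 158 256 [0.531 0.127 0.118]
red 3576 dir [ 0.143 -0.988  0.059] deg -81.76464435573499 ends [0.5252 0.1573 0.1126] [0.5365 0.0797 0.1172] zmax 0.1186
```

View pics/w24.png

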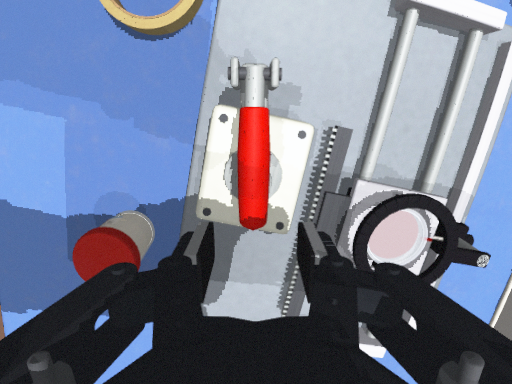

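View pics/v24.png

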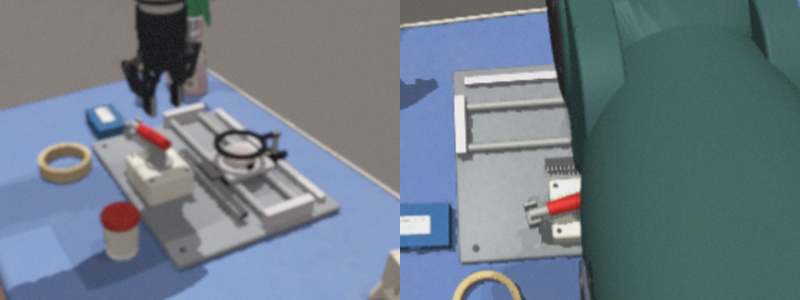

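Emit:
arm_command(
  series=[
    [[0,-8,0,0,0,0],[0,-8,0,0,0,0],[0,-8,-15,0,0,0],[0,-8,-30,0,0,0],[0,-8,-44,0,0,0]],
  ],
  grip=0,
)

```text
t: 26.48
eef_pos: [0.5353, 0.084, 0.1387]
eef_rot: [1.107, 1.284, -1.079]
wrist_force: [1.3, 0.1, 1.3]
width: -0.001
```

Emit:
arm_command(
  series=[
    [[0,0,-3,0,0,0]],
  ],
)

```text
t: 26.57
eef_pos: [0.5359, 0.0839, 0.1355]
eef_rot: [1.108, 1.283, -1.077]
wrist_force: [-12.4, 2.1, 50.8]
width: 0.0
```

Emit:
arm_command(
  series=[
    [[0,0,20,0,0,0],[0,0,60,0,0,0],[0,0,100,0,0,0],[0,0,140,0,0,0]],
  ],
)

```text
t: 26.9
eef_pos: [0.5352, 0.0836, 0.277]
eef_rot: [1.108, 1.283, -1.078]
wrist_force: [1.5, 0.2, -1.2]
width: 0.004
```

Emit:
arm_command(
  series=[
    [[30,-15,3,0,0,0],[60,-30,6,0,0,0],[90,-50,8,0,0,0],[120,-70,8,0,0,0],[140,-82,8,0,0,0]],
  ],
  grip=0.5,
)

```text
t: 27.32
eef_pos: [0.6771, -0.0006, 0.2841]
eef_rot: [1.109, 1.283, -1.08]
wrist_force: [0.4, 0.2, 0.2]
width: 0.499
```

Emit:
arm_command(
  series=[
    [[0,0,0,0,0,0],[0,0,0,0,0,0]],
  ],
)

```text
t: 27.48
eef_pos: [0.6778, -0.0018, 0.2826]
eef_rot: [1.109, 1.284, -1.082]
wrist_force: [-0.2, 0.6, 0.6]
width: 0.497
```

Run:
```python
from h import *
p=shot("wrist","w25f.png");print(robot.read_state()["eef_pos"],robot.read_state()["t"])
c0=p["image"][30:180,170:340];cv2.imwrite("pics/w25.png",cv2.resize(c0[...,::-1],(680,600),interpolation=cv2.INTER_CUBIC))
```

```text
[ 0.67702367 -0.00094636  0.28333623] 27.5333
```

View pics/w25.png

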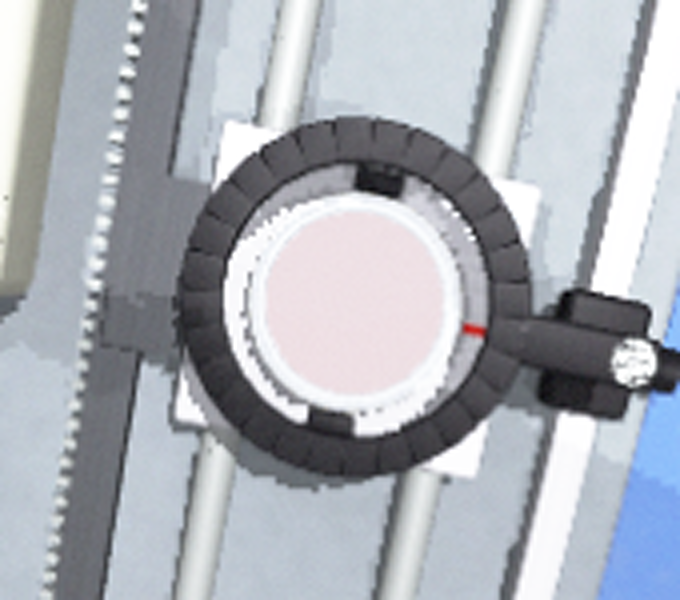

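View pics/w25f.png

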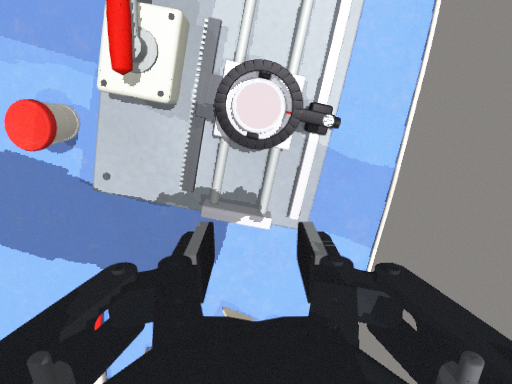

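Run:
```python
from h import *
p=shot("wrist");robot.read_state()
a=np.radians(-2.64);Rm=np.array([[np.cos(a),-np.sin(a)],[np.sin(a),np.cos(a)]])
S=lambda X:(((X[:2]-np.array([.534,.104]))@Rm)*1000).round(1)
f=lambda x,y,z:at_z(p,30+y/4-.4,170+x/4-.4,z)
print("cam",S(p["T"][:3,3]))
print("ring",S(f(353.5,296,.078)),"hole",S(f(357,299,.078)),"dish",S(f(357,302,.061)),"red",S(f(474,330,.046)),"screw",S(f(634,361,.085)))
im=p["image"].astype(int);P=cloud(p)
# automatic: pink blob
m=((im[...,0]-im[...,1]>8)&(im[...,0]>170)&(abs(P[...,2]-.061)<.012)).astype(np.uint8)
m=cv2.morphologyEx(m,cv2.MORPH_OPEN,np.ones((3,3)));n,l,st,ce=cv2.connectedComponentsWithStats(m);k=1+st[1:,4].argmax()
c=max(cv2.findContours((l==k).astype(np.uint8),0,1)[0],key=len);e=cv2.fitEllipse(c);print("pink",e,S(at_z(p,e[0][1],e[0][0],.061)))
d=((im.max(2)<90)&(P[...,2]>.07)&(P[...,2]<.09)).astype(np.uint8);d[:, :200]=0;d[160:]=0
cs,h=cv2.findContours(d,cv2.RETR_CCOMP,1)
for c,hh in zip(cs,h[0]):
    if len(c)>100:
        if hh[3]<0: (x,y),r=cv2.minEnclosingCircle(c);print("outer bbox",cv2.boundingRect(c))
        else: e=cv2.fitEllipse(c);print("hole",e,S(at_z(p,e[0][1],e[0][0],.079)))
```

```text
cam [132.5 -34. ]
ring [137.3 -29.8] hole [138.3 -30.3] dish [138.8 -30.9] red [174.  -31.7] screw [212.2 -31.1]
pink ((28.41126823425293, 124.74453735351562), (43.18437957763672, 49.75579071044922), 151.0256805419922) [-120.6 -102.2]
outer bbox (216, 63, 118, 87)
hole ((259.0931091308594, 105.41437530517578), (67.851806640625, 69.13521575927734), 9.468038558959961) [138.8 -31.3]
```

Emit:
arm_command(
  series=[
    [[-25,-30,5,0,0,0],[-50,-60,10,0,0,0],[-75,-90,10,0,0,0],[-100,-120,10,0,0,0],[-125,-150,10,0,0,0]],
  ],
)

```text
t: 28.0
eef_pos: [0.5494, -0.1503, 0.2946]
eef_rot: [1.108, 1.283, -1.079]
wrist_force: [0.5, -0.9, -0.2]
width: 0.502
```

Emit:
arm_command(
  series=[
    [[-25,-30,0,0,0,0],[-50,-60,0,0,0,0],[-75,-90,0,0,0,0],[-100,-120,0,0,0,0],[-120,-140,0,0,0,0]],
  ],
)

```text
t: 28.42
eef_pos: [0.427, -0.2909, 0.2952]
eef_rot: [1.107, 1.282, -1.079]
wrist_force: [-0.3, -0.3, -0.5]
width: 0.497
```

Emit:
arm_command(
  series=[
    [[0,0,0,0,0,0],[0,0,0,0,0,0]],
  ],
)

```text
t: 28.58
eef_pos: [0.4256, -0.2907, 0.2959]
eef_rot: [1.108, 1.281, -1.08]
wrist_force: [0.4, 0.1, -0.5]
width: 0.5
```

Run:
```python
from h import *
print(robot.read_state()["t"])
p=shot("top");cv2.imwrite("pics/t26.png",cv2.resize(p["image"][60:300,130:430,::-1],(750,600),interpolation=cv2.INTER_CUBIC))
P=cloud(p);im=cv2.cvtColor(p["image"],cv2.COLOR_RGB2HSV).astype(int)
p2=shot("side");cv2.imwrite("pics/s26.png",cv2.resize(p2["image"][120:300,160:400,::-1],(800,600),interpolation=cv2.INTER_CUBIC))
```

```text
28.5833
```

View pics/t26.png

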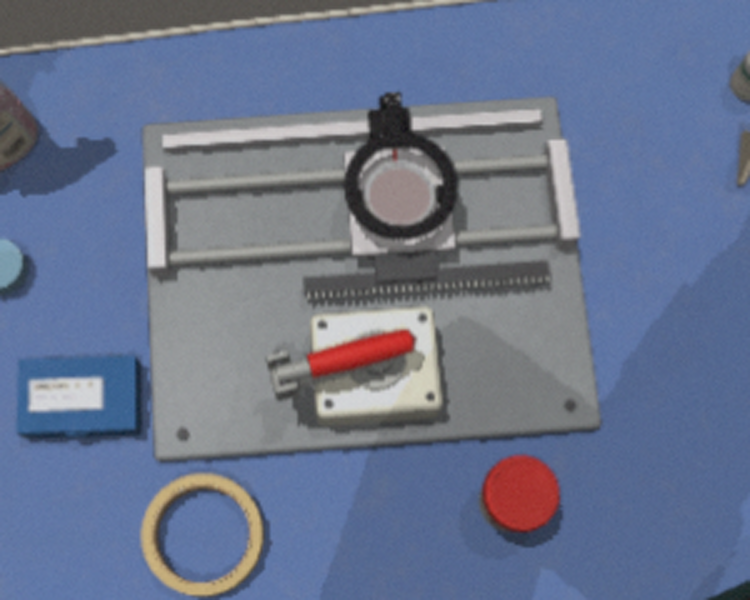

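View pics/s26.png

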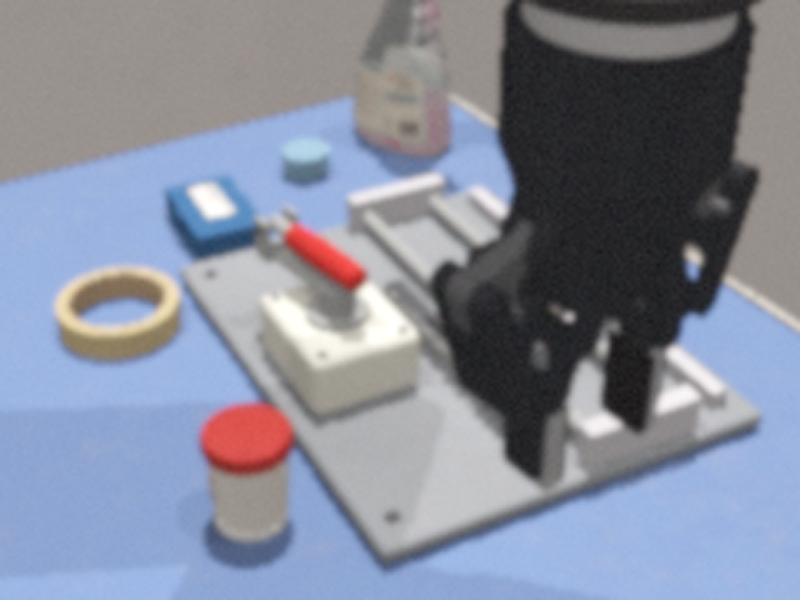

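```bash
python3 -c "
from rig import robot
print(robot.finish_job())"
```

```text
the job is handed in; nothing more can be done
None
```

I swung the handle upright, cranked about 575° clockwise to bring the dish under the ring, and folded the handle flat again. I handed the job in at about 28.7 s, with the arm clear of everything.

**Last checks**
- **Centring:** the dish is within about 1 mm of the ring centre along the rails. The wrist and top cameras agree on this, apart from up to 0.7 mm of scatter in the ring measurement. Folding the handle seems to have turned the crank about 3° (0.7 mm of carriage travel), and the final figure includes that. I never read the white clamp line clearly against the red carriage line; the red line alone measured about 1 mm from the ring centre.
- **Handle:** it lies flat against its stop, and the wrist camera showed about the same slope and height as at the start.
- **Bystanders:** the slide case, cup and tape roll show at the same pixels as in the first top picture.

**What went wrong on the way**
- **Lost grip:** the handle slipped out of the jaws once, partway through the first turn. It stayed upright, and I regripped it and turned the wrist along with the crank after that.
- **Hard press:** the final press on the folded handle briefly reached about 51 N at the wrist. That was through the closed fingertips, not the gripper's body, and is below the 120 N wrist limit. The 40 N limit is stated for the arm and the gripper's body, so I don't expect it to apply here.

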